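# Set the board stage to its index with the screw play taken out

### The arm

A 6-joint arm with a two-finger parallel gripper is mounted at the origin on the work surface. World frame = base frame: x ahead of the robot, y to its left, z up, the work surface at z = 0. Lengths are in mm, angles in degrees, forces in N, time in s.
With the tool pointing down it reaches from about 250 to 775 mm from the base axis. Payload 4 kg.
Tool frame: the origin (TCP) lies midway between the tips of the shut fingers; the grasp point (between the pads) lies 19 mm behind it; z points along the fingers, x is the direction in which the jaws open and shut, and the axes are right-handed (so a half turn about z gives the same grasp; the last joint's range is limited). The gripper opens to 94 mm and grips with 3 to 60 N. Pads are 16 mm wide; open, the fingers measure 119 mm over their backs; the gripper's body (75 mm by 177 mm) begins 78 mm behind the grasp point.
Start: joints at [-80.22, 4.996, 78.535, -0, 96.463, -5.907], TCP at [148.712, -529.533, 205.506] pointing down, gripper open.
Joint ranges: [-177.83, 177.83], [-43.37, 116.18], [15.69, 146.23], [-61.86, 241.86], [9.47, 152.12], [-147.06, 147.06]. Speed limits (degrees/s): [159.86, 159.86, 180, 180, 180, 180].

### API

Orientations are given as [roll, pitch, yaw] about the fixed x, y, z axes, in that order (R = Rz(yaw) Ry(pitch) Rx(roll)).
In Python, from workcell import arm gives the robot as it stands. The module is installed in compiled form; this text tells all that it offers.
- The arm moves only by the shell command python3 -m handwheel 'ROWS' [OPENING]. ROWS is JSON, a list that holds one entry, the list of rows, each a list of 4 numbers: the shift along the tool's x, y, z in m, then the turn about the tool's z in rad. A call has 1 to 5 rows; each row shifts and turns the commanded pose from where the row before left it, along the tool's axes as they then stand; what a row does not reach is not made up. A row lasts 1/10 s, in which the tool goes at most 50 mm and 8.59 degrees, less where a joint would pass 70% of its speed; a pose out of reach is approached as far as the arm can. A call with a gripper value outside its range is refused whole. OPENING is the finger opening in m, from 0 to 0.094, set as the call begins (- or left out, the last holds). The fingers move at their own pace and stop on an object; the grip force is fixed at half the most. Time passes only in rows, so rows that do not move let the fingers close. It gives the time, the measured TCP pose, the force and the opening at its end, in the units of the state.
- arm.read_state(): the state, without advancing time (a new reading comes with each control period).
- arm.camera(name): name is "scene" or "side" or "wrist"; returns (picture, depth): 400x640x3 uint8, blue, green, red; 400x640 float32, mm along the optical axis (not along the pixel's ray), 0 where there is no reading.
- arm.camera_params(name): a dict with "fx", "fy", "cx", "cy" (pixels), "dist_coeffs" ([k1, k2, p1, p2, k3] as OpenCV has them; the pictures are not rectified), "rvec" (rotation vector, rad) and "tvec" (3), from world to camera coordinates, as OpenCV has them. Camera axes: x right, y down, z forward; pixel columns grow to the right and rows downward; lengths in mm; the calibration is good to about 2 mm. A picture is of the moment at which its call begins: read the wrist's pose just before it. camera_params takes no time and is no camera call; for the wrist camera it gives the pose at the moment of the call.
- arm.sign_off(): hands the job in, once; it reports no verdict.
The state is a dict: "clock": time; "joints": joint angles; "qvel": joint speeds; "joint_efforts": joint torques, N m; "position": TCP position; "tcp_rot": TCP orientation; "contact_force": force on the tool from outside, world axes, zero at the start; "wrist_torque": the same for the moment, N m; "gripper_width": opening from 0.0 (shut) to 1.0 (fully open).
Only numpy, scipy, OpenCV 4.12 (cv2) and the standard library are available. Lean on these libraries where they do the work, as an engineer would, in place of code of your own. Each camera call takes 0.05 s, during which the arm holds its last target.

### The job

Turn the stage's black knob to set the carriage with the blue circuit board so that its yellow pointer lines up with the red index: first wind it back clearly past the index towards the knob, then bring it up to the index with a last turn clockwise, so that the play of the screw is taken out, and let go. Move the carriage by the knob alone, never force the knob sideways (it wobbles as it turns), and leave the red index and the meter, screwdriver and tray alone.

Things in the scene. Friction and masses are not known exactly. Their poses are not given: they have to be found in the camera images.
- stage: Screw-driven stage, fixed to the bench: dark steel base 150 x 360 x 12 mm with the grey gear head and knob at one end. Origin on the bench roughly under the knob (within 10 mm); z up; its +y points along the rails from the knob to the far end, the way the carriage slides; aluminium scale rail on its +x side.
- give_x (a joint): Sideways shift (m) of the knob on its stiff spring hub along one direction that turns with the knob; 0 unloaded, 1 mm per 25 N of side load. More than 0.5 mm (12.5 N) either way is too much.
- give_y (a joint): The same, at right angles to give_x: 1 mm per 25 N, at most 0.5 mm (12.5 N) either way.
- knob_grip (a point): Centre of the knob at the height to grip it, about 95 mm above the bench: black fluted round knob, 44 mm diameter, 30 mm high, upright axis, top 13 mm above this point, underside 17 mm below; the top of the grey gear head (64 mm square) lies 31 mm below this point.
- knob_foot (a point): Centre of the same knob's underside. The knob sits 2 to 4.5 mm off-centre on its spindle, in an unknown direction, so it runs in a small circle as it turns. Clockwise from above drives the brass nut along the stage's +y, 8 mm per radian (50 mm a turn); anticlockwise pulls it back. Turns many turns both ways, takes 0.05 N m in the play and about 0.15 N m driving the carriage; stays where left.
- carriage: Carriage: aluminium plate 100 x 94 x 10 mm carrying a blue circuit board, board top 60 mm above the bench. Origin at the middle of the plate's underside, axes as the stage. Slides along the stage's y with friction and stays where left. The brass nut moves it only after the play, 3.5 to 6.5 mm in all and different each time, is taken up. Must not be touched.
- nut_face (a point): Middle of the top edge of the brass nut's face towards the carriage. The nut (34 x 16 x 26 mm) stands in an open yoke at the knob end of the carriage. The lip it pushes when driving to +y is 47 mm from the carriage origin on the knob side: with the play out this point's y in the carriage's frame is -47 mm. When driving back it pulls on the yoke's rear bar instead.
- pointer (a point): Tip of the yellow pointer (3 mm wide) on the carriage's +x edge, 56 mm above the bench. At the start it stands 4 to 12 mm beyond the index (on its +y side, away from the knob).
- mark (a point): Tip of the red index (3 mm wide) on the scale rail, 56 mm above the bench, axes as the stage. The pointer is on it when both have the same y in the stage's frame.
- index: Red index clip 16 x 12 mm with its tip, on the aluminium scale rail of the stage. Origin in the middle of its underside; its tip (mark) lies 13.5 mm from it towards the carriage. Must not be touched.
- meter: Bystander: green hand multimeter 85 x 160 x 44 mm lying on the bench on the robot's side of the stage; origin under its middle, long axis y.
- screwdriver: Bystander: orange-handled screwdriver lying on the bench beside the knob end of the stage, along its own x.
- tray: Bystander: open blue parts tray 90 x 120 x 25 mm on the bench on the far side of the stage; origin under its middle.

How it is judged:
By the outcome, as a careful person would: the job done as asked, in the order asked, and still so for the second after the job is handed in, with the robot touching nothing.
It also fails if it takes over 72 s, if anything falls off the work surface, if the arm or the gripper's body presses on something with over 40 N, if the wrist force passes 120 N, or if a joint passes its speed limit or range.

## Working session

There is one attempt and no reset: what is moved stays moved. The work goes in short steps, Python scripts to look and compute and a shell command to move; the robot and the scene stay as the last step left them, time stands still between calls to the robot, and variables do not carry over. Pictures are saved under pics/ and viewed, and the job is handed in when it is done.

```bash
mkdir -p pics; ls; python3 - <<'E'
from workcell import arm
import cv2
print(arm.read_state())
for n in ("scene","side","wrist"):
    p,d=arm.camera(n); cv2.imwrite(f"pics/{n}0.png",p)
    import numpy as np; np.save(f"pics/{n}0.npy",d)
    print(n,arm.camera_params(n))
E
```

```text
pics
{'clock': 0.0, 'joints': array([-8.02200717e+01,  5.03769509e+00,  7.86247640e+01, -2.24958125e-03,
        9.64625343e+01, -5.90656191e+00]), 'qvel': array([-0.02317895, -0.04432599,  0.16303995, -0.10002146,  0.05309896,
        0.02943233]), 'joint_efforts': array([-8.78783885e-04, -3.40170157e+01, -3.02431870e+01,  7.17225415e-02,
        3.29451088e-02, -1.52101761e-04]), 'position': array([ 148.59884038, -528.96936662,  204.31749956]), 'tcp_rot': array([-1.79989361e+02,  1.24559897e-01, -7.43137490e+01]), 'contact_force': array([-0.57324818, -0.21680247, -0.24520607]), 'wrist_torque': array([-0.03270397, -0.03219934,  0.04751106]), 'gripper_width': 1.0000448879809796}
scene {'fx': 382.33586823136875, 'fy': 382.33586823136875, 'cx': 318.00019366488334, 'cy': 204.6826230849113, 'dist_coeffs': array([-0.05515427,  0.        ,  0.        ,  0.        ,  0.        ]), 'rvec': array([ 1.45966838,  1.96727859, -0.9736693 ]), 'tvec': array([ 257.67993292, -253.96974821, 1129.13432435])}
side {'fx': 466.7434388443272, 'fy': 466.7434388443272, 'cx': 320.81169622020985, 'cy': 202.46076394746277, 'dist_coeffs': array([-0.02015905,  0.        ,  0.        ,  0.        ,  0.        ]), 'rvec': array([ 0.15189959, -2.85935418,  1.23352242]), 'tvec': array([534.26909223, 175.02530374, 732.81196153])}
wrist {'fx': 324.42031309128384, 'fy': 324.42031309128384, 'cx': 322.8977925108197, 'cy': 198.35214015687228, 'dist_coeffs': array([-0.04403056,  0.        ,  0.        ,  0.        ,  0.        ]), 'rvec': array([-2.34458408,  1.77661735,  0.21904512]), 'tvec': array([-548.03124498,  -24.55288465,  391.38973092])}
```

View pics/scene0.png

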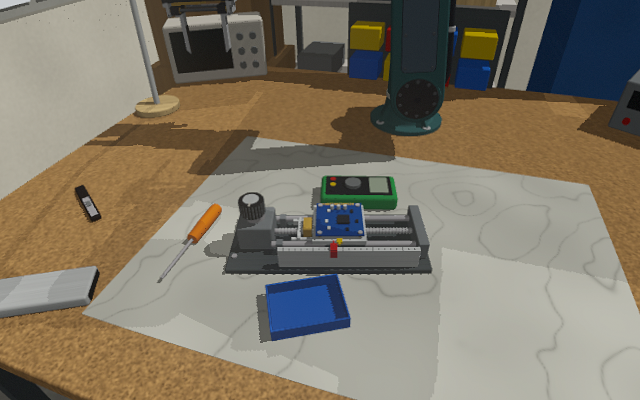

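View pics/side0.png

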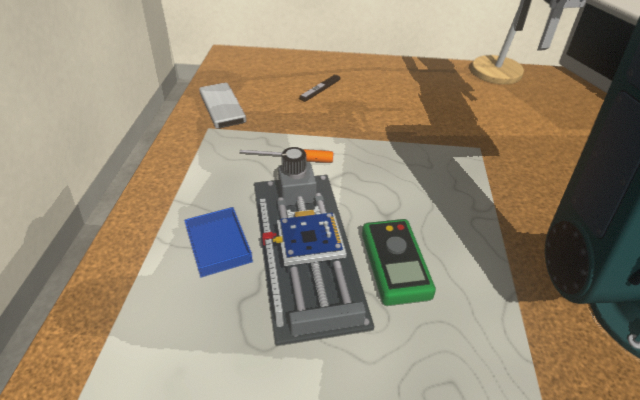

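View pics/wrist0.png

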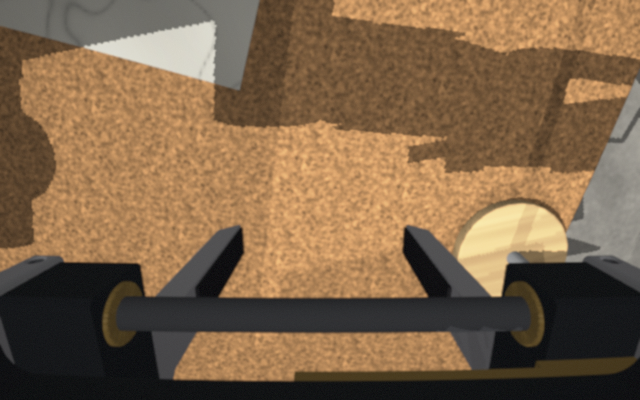

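```bash
cat > h.py <<'E'
import numpy as np, cv2
from workcell import arm
def RT(P):
    R,_=cv2.Rodrigues(np.array(P["rvec"],float)); return R,np.array(P["tvec"],float).ravel()
def K(P): return np.array([[P["fx"],0,P["cx"]],[0,P["fy"],P["cy"]],[0,0,1.]])
def ray(P,uv):
    uv=np.array(uv,float).reshape(-1,1,2)
    n=cv2.undistortPoints(uv,K(P),np.array(P["dist_coeffs"])).reshape(-1,2)
    return np.c_[n,np.ones(len(n))]
def dep(P,uv,z):
    R,t=RT(P); return (ray(P,uv)*np.array(z).reshape(-1,1)-t)@R
def plane(P,uv,h):
    R,t=RT(P); c=-R.T@t; d=ray(P,uv)@R
    return c+d*((h-c[2])/d[:,2])[:,None]
def proj(P,X):
    return cv2.projectPoints(np.array(X,float).reshape(-1,3),np.array(P["rvec"],float),np.array(P["tvec"],float),K(P),np.array(P["dist_coeffs"]))[0].reshape(-1,2)
def cloud(P,d):
    v,u=np.mgrid[0:400,0:640]; X=dep(P,np.c_[u.ravel(),v.ravel()],d.ravel()).reshape(400,640,3); X[d==0]=np.nan; return X
E
python3 - <<'E'
from h import *
for n in("scene","side"):
    P=arm.camera_params(n); d=np.load(f"pics/{n}0.npy"); X=cloud(P,d); p=cv2.imread(f"pics/{n}0.png")
    R,t=RT(P); print(n,"cam at",-R.T@t)
    b=p.astype(int)
    hsv=cv2.cvtColor(p,cv2.COLOR_BGR2HSV)
    # knob top: z 100-120
    roi={"scene":(235,270,185,225),"side":(275,312,140,180)}[n]
    u0,u1,v0,v1=roi; Y=X[v0:v1,u0:u1].reshape(-1,3); m=(Y[:,2]>85)&(Y[:,2]<125); print("knob pts",m.sum(),np.nanmean(Y[m],0),Y[m].min(0),Y[m].max(0))
    roi={"scene":(280,380,195,270),"side":(255,350,200,270)}[n]
    u0,u1,v0,v1=roi; h=hsv[v0:v1,u0:u1]
    for nm,lo,hi in(("red",(0,150,80),(6,255,255)),("yel",(22,150,120),(33,255,255)),("blue",(108,120,60),(125,255,255))):
        m=cv2.inRange(h,lo,hi)>0; vv,uu=np.nonzero(m); print(nm,m.sum(),uu.mean()+u0,vv.mean()+v0,np.nanmean(X[v0:v1,u0:u1][m],0),np.nanmax(X[v0:v1,u0:u1][m],0),np.nanmin(X[v0:v1,u0:u1][m],0))
P=arm.camera_params("wrist"); s=arm.read_state(); R,t=RT(P); c=-R.T@t
from scipy.spatial.transform import Rotation as Ro
T=Ro.from_euler("xyz",s["tcp_rot"],degrees=True).as_matrix()
print("cam in tool",T.T@(c-s["position"]),"axes\n",T.T@R.T)
E
cd pics; python3 -c "
import cv2
p=cv2.imread('scene0.png')[180:290,200:450];cv2.imwrite('sc_crop.png',cv2.resize(p,None,fx=3,fy=3,interpolation=2))
p=cv2.imread('side0.png')[140:345,170:450];cv2.imwrite('si_crop.png',cv2.resize(p,None,fx=2.8,fy=2.8,interpolation=2))"
```

```text
scene cam at [1069.7306034    78.0496445   505.39943845]
knob pts 579 [ 615.28270296 -193.90761687  102.84628027] [ 585.74460171 -220.95908285   85.11731373] [ 631.63754477 -175.08383332  110.48290662]
red 67 333.4925373134328 247.52238805970148 [631.40150038 -43.23999477  55.80459549] [640.50912567 -37.35754609  59.52554122] [603.80425323 -50.26724306  32.92863051]
yel 80 317.575 228.1375 [587.61907134 -85.58263556  51.30602608] [619.71608888 -35.37067878  58.29185645] [ 562.28350713 -117.01857253   46.43449961]
blue 1129 338.71213463241804 221.01328609388838 [568.00862019 -51.44865515  60.06074437] [616.20403346  -1.8278848   66.32245618] [ 509.40580867 -104.87167346   50.34411721]
side cam at [501.32287131 464.23455    621.49203706]
knob pts 528 [ 607.24678282 -189.98968771  103.15082935] [ 586.29552116 -220.15583546   85.07608723] [ 630.6169398  -174.13806071  112.38944666]
red 53 268.39622641509436 235.24528301886792 [628.38095724 -43.4834371   57.14394534] [637.86574517 -35.26408371  60.04107082] [617.83191275 -89.48572733  12.71375825]
yel 43 277.3255813953488 239.51162790697674 [612.5705596  -36.84369949  56.05741754] [619.46955056 -31.99659935  58.78400607] [606.19654689 -42.28842603  52.31977384]
blue 1402 307.9771754636234 235.26248216833096 [563.84409274 -48.29495299  60.55228211] [ 6.10085500e+02 -4.37607618e-01  6.35192977e+01] [ 508.3911252  -101.34457124   57.31627769]
cam in tool [  -1.01407949  -70.03583778 -180.06250858] axes
 [[ 9.99999874e-01 -6.32001636e-05 -4.98775939e-04]
 [ 1.81199777e-04  9.70700918e-01  2.40290856e-01]
 [ 4.68975841e-04 -2.40290916e-01  9.70700806e-01]]
```

View pics/sc_crop.png

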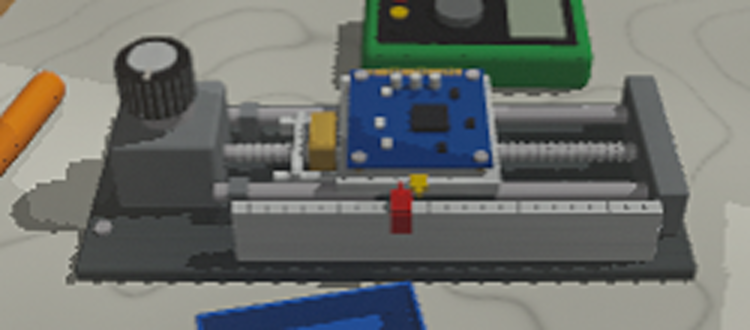

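View pics/si_crop.png

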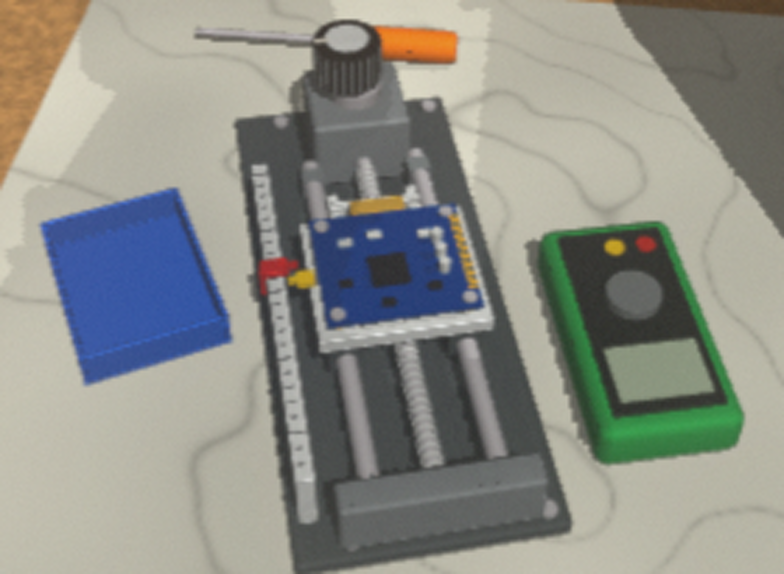

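```bash
R='[[[-0.0225,-0.0428,0,0],[-0.0225,-0.0428,0,0],[-0.0225,-0.0428,0,0],[-0.0225,-0.0428,0,0],[-0.0225,-0.0428,0,0]]]'; python3 -m handwheel '[[[-0.0225,-0.0428,0,0],[-0.0225,-0.0428,0,0],[-0.0225,-0.0428,0,0],[-0.0225,-0.0428,0,0],[-0.0225,-0.0428,0,0]]]'
```

```text
clock: 0.65
position: [325.3, -361.7, 205.2]
tcp_rot: [-180.0, 0.0, -74.3]
contact_force: [1.1, -0.2, 0.8]
gripper_width: 0.996
```

```bash
python3 -m handwheel '[[[-0.0225,-0.0428,0,0],[-0.0225,-0.0428,0,0],[-0.0225,-0.0428,0,0],[-0.0225,-0.0428,0,0],[-0.0225,-0.0428,0,0]]]'
```

```text
clock: 1.15
position: [501.0, -195.5, 205.2]
tcp_rot: [180.0, -0.0, -74.3]
contact_force: [0.2, -1.1, -0.9]
gripper_width: 1.002
```

```bash
python3 -m handwheel '[[[-0.0225,-0.0428,0,0],[-0.020,-0.030,0,0],[0,0,0,0]]]'; python3 - <<'E'
from h import *
s=arm.read_state(); P=arm.camera_params("wrist"); p,d=arm.camera("wrist"); print(s["position"],s["tcp_rot"],s["contact_force"])
cv2.imwrite("pics/w1.png",p); np.save("pics/w1.npy",d); import pickle; pickle.dump(P,open("pics/w1.pkl","wb"))
E
```

```text
clock: 1.45
position: [560.4, -132.8, 204.2]
tcp_rot: [180.0, 0.1, -74.0]
contact_force: [-0.1, -0.2, -0.2]
gripper_width: 1.0
[ 560.44460194 -132.75147292  204.24171837] [ 1.79982541e+02  1.24306161e-01 -7.39659564e+01] [-0.11728769 -0.17338197 -0.23890508]
```

View pics/w1.png

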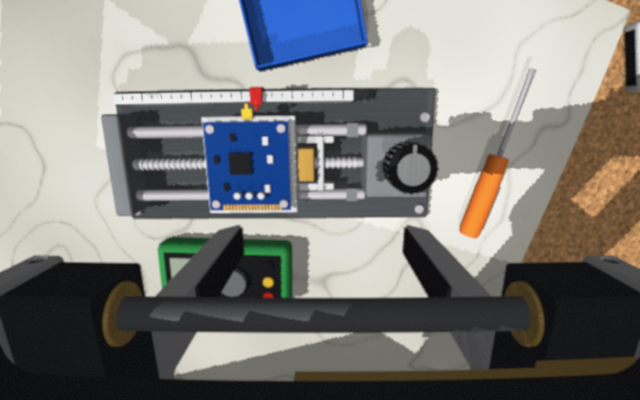

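```bash
python3 - <<'E'
from h import *; import pickle
P=pickle.load(open("pics/w1.pkl","rb")); p=cv2.imread("pics/w1.png"); d=np.load("pics/w1.npy"); X=cloud(P,d)
Z=X[:,:,2]
# knob top: depth pixels z 103..112
m=(Z>103)&(Z<114); m[:, :370]=0; m[230:]=0; vv,uu=np.nonzero(m)
(c,r)=cv2.minEnclosingCircle(np.c_[uu,vv].astype(np.float32)); print("knob px",c,r,len(uu),np.median(Z[m])); print("world",plane(P,[c],108), "mean",np.nanmean(X[m],0))
# gear head top
g=(Z>58)&(Z<69); g[:, :350]=0; g[:,470:]=0; g[230:]=0; vv,uu=np.nonzero(g); rc=cv2.minAreaRect(X[g][:,:2].astype(np.float32)); print("gear",rc, "med z",np.median(Z[g]))
hsv=cv2.cvtColor(p,cv2.COLOR_BGR2HSV)
for nm,lo,hi,roi in(("red",(0,150,80),(6,255,255),(240,275,80,115)),("yel",(22,130,120),(33,255,255),(235,262,95,125)),("blue",(108,120,60),(125,255,255),(195,300,110,220))):
    u0,u1,v0,v1=roi; m=cv2.inRange(hsv[v0:v1,u0:u1],lo,hi)>0; vv,uu=np.nonzero(m)
    q=np.c_[uu+u0,vv+v0]; h={"red":56,"yel":56,"blue":60}[nm]; W=plane(P,q,h); print(nm,len(q),q.mean(0),W.mean(0)); 
    if nm=="blue": rc=cv2.minAreaRect(W[:,:2].astype(np.float32)); print(rc)
# scale rail
m=(Z>38)&(Z<60)
c1=p[70:130,80:380]
cv2.imwrite("pics/w1c.png",cv2.resize(p[75:215,195:445],None,fx=3.2,fy=3.2,interpolation=2))
E
```

```text
knob px (411.92889404296875, 167.95323181152344) 26.929035186767578 2091 108.9711584177636
world [[ 608.71627196 -197.16722409  108.        ]] mean [ 608.49732988 -197.1343161   108.85658925]
gear ((603.30224609375, -196.7149200439453), (64.24916076660156, 64.9734115600586), 17.17292594909668) med z 64.47662258170564
red 212 [255.80660377  96.77830189] [629.06321177 -43.5565628   56.        ]
yel 138 [246.35507246 111.75362319] [612.73456852 -37.87563345  56.        ]
blue 5556 [247.94546436 161.83567315] [565.28966885 -51.36158267  60.        ]
((561.2471313476562, -51.881839752197266), (87.51261138916016, 83.73240661621094), 16.099571228027344)
```

View pics/w1c.png

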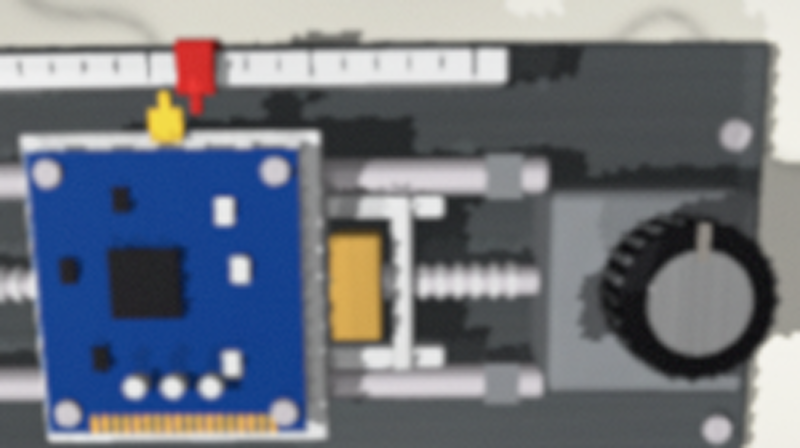

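```bash
python3 -m handwheel '[[[0.0375,-0.0144,0,0],[0.0375,-0.0143,0,0],[0,0,0.045,0],[0,0,0,0]]]'; python3 - <<'E'
from h import *
s=arm.read_state(); P=arm.camera_params("wrist"); p,d=arm.camera("wrist"); print(s["position"],s["tcp_rot"],s["contact_force"])
s=arm.read_state();print(s["position"],s["tcp_rot"],s["contact_force"])
cv2.imwrite("pics/w2.png",p); np.save("pics/w2.npy",d); import pickle; pickle.dump(P,open("pics/w2.pkl","wb"))
X=cloud(P,d);Z=X[:,:,2]
m=(Z>104)&(Z<113); m[:, :250]=0;m[:,400:]=0; m[:150]=0;m[320:]=0; vv,uu=np.nonzero(m)
(c,r)=cv2.minEnclosingCircle(np.c_[uu,vv].astype(np.float32)); print("knob px",c,r,len(uu),np.median(Z[m])); print("world",plane(P,[c],108), "mean",np.nanmean(X[m],0))
E
```

```text
clock: 1.9
position: [601.2, -201.4, 151.7]
tcp_rot: [179.2, 0.6, -74.5]
contact_force: [-0.8, 0.3, -2.2]
gripper_width: 0.998
[ 601.15095269 -201.41367226  151.67371497] [179.22529415   0.58011461 -74.49529288] [-0.77486618  0.33427007 -2.23770781]
[ 602.66153344 -201.28037438  155.35230865] [179.47834075   0.39697984 -74.44102657] [-0.02025931  0.73852627  0.65113276]
knob px (323.03509521484375, 206.0) 31.35462188720703 2875 109.006501231247
world [[ 608.92967115 -197.70329526  108.        ]] mean [ 609.05793832 -197.79286945  108.94976043]
```

View pics/w2.png

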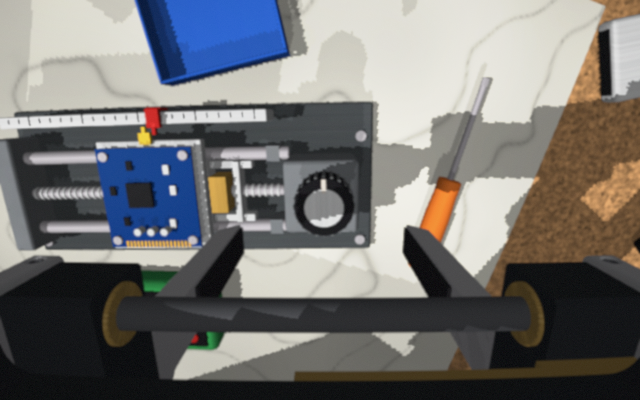

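```bash
python3 -m handwheel '[[[0,0,0,0],[0,0,0,0],[0,0,0,0]]]'; python3 - <<'E'
from h import *
for i in range(3):
    s=arm.read_state(); P=arm.camera_params("wrist"); p,d=arm.camera("wrist"); print(s["position"],s["tcp_rot"],s["contact_force"])
    X=cloud(P,d);Z=X[:,:,2]
    m=(Z>104)&(Z<113); m[:, :250]=0;m[:,400:]=0; m[:150]=0;m[320:]=0; vv,uu=np.nonzero(m)
    (c,r)=cv2.minEnclosingCircle(np.c_[uu,vv].astype(np.float32)); print("knob px",c,r,len(uu),np.median(Z[m])); print("world",plane(P,[c],108), "mean",np.nanmean(X[m],0))
E
```

```text
clock: 2.25
position: [607.4, -201.2, 163.7]
tcp_rot: [-179.8, -0.2, -74.3]
contact_force: [-0.0, 1.3, -0.2]
gripper_width: 1.004
[ 607.38175999 -201.22064913  163.67880711] [-179.77942068   -0.18774655  -74.28953879] [-0.02822323  1.29532055 -0.20895608]
knob px (320.3487243652344, 210.87815856933594) 29.780263900756836 2579 109.00696080875134
world [[ 608.69713964 -197.86927169  108.        ]] mean [ 608.94763768 -197.74033087  108.92885295]
[ 607.27945491 -201.12443964  163.23192775] [-1.79807535e+02 -1.64999661e-01 -7.42860163e+01] [-0.27885133  0.18438949  0.18039871]
knob px (320.5, 211.0) 29.601619720458984 2592 108.9994087374992
world [[ 608.61080483 -197.84496413  108.        ]] mean [ 608.90221491 -197.76944751  108.92688203]
[ 607.12394233 -201.02737991  162.69730047] [-1.79844709e+02 -1.34179879e-01 -7.42843579e+01] [-0.13596928  0.46371917  0.79439911]
knob px (320.6463317871094, 210.86585998535156) 29.778892517089844 2600 109.06218248151426
world [[ 608.68847135 -197.7767378   108.        ]] mean [ 608.99363605 -197.67219008  108.9624588 ]
```

```bash
python3 -m handwheel '[[[-0.0026,-0.003,0.022,0],[0,0,0.025,0],[0,0,0.02,0],[0,0,0.011,0],[0,0,0.0055,0]]]' 0.06;  python3 -m handwheel '[[[0,0,0,0],[0,0,0,0],[0,0,0,0],[0,0,0,0],[0,0,0,0]]]' 0.052; python3 -m handwheel '[[[0,0,0,0],[0,0,0,0],[0,0,0,0]]]' 0.05;  python3 - <<'E'
from h import *
s=arm.read_state(); P=arm.camera_params("wrist"); p,d=arm.camera("wrist"); print(s["position"],s["tcp_rot"],s["contact_force"])
cv2.imwrite("pics/w3.png",p)
E
```

```text
clock: 2.9
position: [608.2, -197.4, 75.9]
tcp_rot: [179.9, 0.1, -74.3]
contact_force: [0.6, -0.1, 0.1]
gripper_width: 0.646
clock: 3.4
position: [609.0, -197.9, 77.7]
tcp_rot: [-179.9, -0.0, -74.3]
contact_force: [0.5, -0.5, 0.6]
gripper_width: 0.55
clock: 3.7
position: [608.6, -197.7, 77.0]
tcp_rot: [180.0, -0.0, -74.3]
contact_force: [0.5, -0.2, -0.1]
gripper_width: 0.535
[ 608.61553063 -197.71418706   76.97452269] [ 1.79998528e+02 -3.54353671e-03 -7.43112917e+01] [ 0.4611855  -0.21733083 -0.06037937]
```

View pics/w3.png

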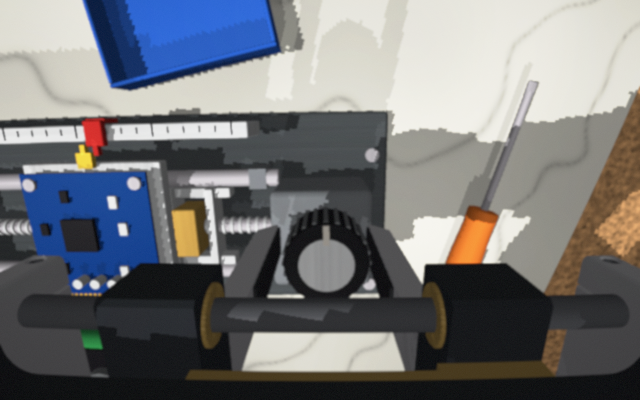

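```bash
python3 -m handwheel '[[[0,0,0,0],[0,0,0,0]]]' 0.047; python3 -m handwheel '[[[0,0,0,0],[0,0,0,0]]]' 0.0455
```

```text
clock: 3.95
position: [608.6, -197.7, 76.9]
tcp_rot: [180.0, -0.0, -74.3]
contact_force: [0.3, -0.8, -0.2]
gripper_width: 0.502
clock: 4.15
position: [608.8, -198.3, 77.0]
tcp_rot: [-180.0, -0.1, -74.3]
contact_force: [2.1, -2.2, -0.4]
gripper_width: 0.484
```

```bash
python3 -m handwheel '[[[0.0004,0,0,0],[0,0,0,0],[0,0,0,0]]]'; python3 - <<'E'
from h import *
for i in range(5):
    s=arm.read_state(); p,d=arm.camera("wrist") if i<4 else (0,0); print(s["position"].round(2),s["contact_force"].round(2),s["wrist_torque"].round(3),s["gripper_width"])
E
```

```text
clock: 4.45
position: [608.8, -198.3, 77.0]
tcp_rot: [-180.0, -0.0, -74.3]
contact_force: [-0.2, -1.3, -1.0]
gripper_width: 0.489
[ 608.8  -198.31   77.02] [-0.21 -1.31 -1.04] [-0.285 -0.081 -0.044] 0.48885431910059046
[ 608.77 -198.3    77.02] [ 0.96 -1.04 -0.08] [-0.245 -0.123  0.007] 0.4829385603331253
[ 608.75 -198.29   77.01] [-0.6  -2.    0.38] [-0.311 -0.072  0.014] 0.485574796800043
[ 608.78 -198.3    77.03] [ 0.01 -1.87 -0.02] [-0.311 -0.087  0.003] 0.485281783612551
[ 608.76 -198.29   77.02] [ 0.24 -1.6   0.51] [-0.32  -0.097 -0.007] 0.48511539993242725
```

```bash
cat > f.py <<'E'
from h import *
from scipy.spatial.transform import Rotation as Ro
def st(n=4):
    p=[];t=[];f=[];a=[]
    for i in range(n):
        s=arm.read_state(); p.append(s["position"]);t.append(s["wrist_torque"]);f.append(s["contact_force"]);a.append(s["tcp_rot"][2])
        if i<n-1: arm.camera("side")
    p,t,f=(np.mean(v,0) for v in(p,t,f)); yaw=np.mean(a)
    L=.19; Ft=np.array([-t[1]/L,t[0]/L]); y=np.radians(yaw); ex=np.array([np.cos(y),np.sin(y)]); ey=np.array([np.sin(y),-np.cos(y)])
    print("t",s["clock"],"pos",p.round(2),"yaw",round(yaw,2),"w",round(s["gripper_width"]*94,2),"j6",s["joints"][5].round(1))
    print("F",f.round(2),"F(tau)",Ft.round(2),"tool xy: F",[round(f[:2]@ex,2),round(f[:2]@ey,2)],"tau",[round(Ft@ex,2),round(Ft@ey,2)],"Mz",t[2].round(3))
if __name__=="__main__": st()
E
python3 -m handwheel '[[[0.0004,0,0,0],[0,0,0,0]]]' 0.0448; python3 f.py
```

```text
clock: 4.85
position: [608.9, -198.6, 77.0]
tcp_rot: [-180.0, -0.0, -74.3]
contact_force: [1.2, -2.2, -0.2]
gripper_width: 0.479
t 5.0 pos [ 608.87 -198.61   77.03] yaw -74.32 w 44.81 j6 51.2
F [ 0.65 -1.83 -0.2 ] F(tau) [ 0.47 -1.83] tool xy: F [np.float64(1.93), np.float64(-0.13)] tau [np.float64(1.89), np.float64(0.04)] Mz -0.001
```

```bash
python3 -m handwheel '[[[0.0006,0,0,0],[0,0,0,0],[0,0,0,0]]]' 0.0400; python3 f.py
```

```text
clock: 5.3
position: [609.0, -199.0, 77.0]
tcp_rot: [-180.0, -0.0, -74.3]
contact_force: [-0.7, -1.2, -0.1]
gripper_width: 0.463
t 5.45 pos [ 609.   -199.02   77.04] yaw -74.31 w 43.59 j6 51.1
F [-0.09 -1.14  0.07] F(tau) [ 0.08 -1.36] tool xy: F [np.float64(1.07), np.float64(0.39)] tau [np.float64(1.33), np.float64(0.29)] Mz 0.01
```

```bash
python3 -m handwheel '[[[-0.00015,-0.0001,0,-0.05],[-0.00015,-0.0001,0,-0.05],[-0.00015,-0.0001,0,-0.05],[0,0,0,0],[0,0,0,0]]]'; python3 f.py
```

```text
clock: 5.95
position: [608.9, -198.6, 77.0]
tcp_rot: [180.0, 0.0, -65.8]
contact_force: [-0.5, -1.9, 0.4]
gripper_width: 0.463
t 6.1 pos [ 608.93 -198.55   77.02] yaw -65.76 w 43.94 j6 42.6
F [-0.3  -1.77  0.89] F(tau) [-0.94 -1.39] tool xy: F [np.float64(1.49), np.float64(1.0)] tau [np.float64(0.88), np.float64(1.43)] Mz 0.029
```

```bash
python3 -m handwheel '[[[-0.0002,0,0,-0.08],[-0.0002,0,0,-0.08],[-0.00025,0,0,-0.08],[-0.00025,-0.00004,0,-0.08],[0,0,0,0]]]'; python3 f.py
```

```text
clock: 6.6
position: [608.4, -197.6, 77.0]
tcp_rot: [180.0, 0.0, -47.4]
contact_force: [-1.6, -0.8, 1.5]
gripper_width: 0.465
t 6.75 pos [ 608.39 -197.66   77.01] yaw -47.46 w 43.57 j6 24.4
F [-1.86 -1.12  1.64] F(tau) [-1.86 -1.13] tool xy: F [np.float64(-0.43), np.float64(2.13)] tau [np.float64(-0.42), np.float64(2.13)] Mz 0.047
```

```bash
cat > fit.py <<'E'
import numpy as np, json
D=[l.split() for l in open("log.txt") if l.strip()]
D=np.array(D,float)
A=[];b=[]
for yaw,x,y,fx,fy in D:
    t=np.radians(yaw); ex=[np.cos(t),np.sin(t)]; ey=[np.sin(t),-np.cos(t)]
    A+= [[1,0,ex[0],ey[0]],[0,1,ex[1],ey[1]]]; b+=[x+fx/25,y+fy/25]
A=np.array(A);b=np.array(b); s,*_=np.linalg.lstsq(A,b,rcond=None); print("c",s[:2].round(2),"e tool",s[2:].round(2),np.hypot(*s[2:]).round(2),"res",(A@s-b).round(2))
E
cat > log.txt <<'E'
-74.31 609.00 -199.02 .08 -1.36
-65.76 608.93 -198.55 -.94 -1.39
-47.46 608.39 -197.66 -1.86 -1.13
E
python3 fit.py
```

```text
c [ 605.8  -199.85] e tool [ 0.13 -3.31] 3.31 res [ 0.02 -0.   -0.02  0.    0.01  0.  ]
```

```bash
python3 -m handwheel '[[[-0.0004,0.0002,0,-0.12],[-0.0004,0.0002,0,-0.12],[-0.0004,0,0,-0.12],[-0.0004,0,0,-0.12],[0,0,0,0]]]'; python3 f.py;  python3 - <<'E'
from h import *
P=arm.camera_params("wrist"); p,d=arm.camera("wrist"); cv2.imwrite("pics/w4.png",p); p,d=arm.camera("scene"); cv2.imwrite("pics/s4.png",p)
E
```

```text
clock: 7.25
position: [607.1, -196.9, 77.0]
tcp_rot: [-180.0, 0.0, -20.0]
contact_force: [-0.8, -0.5, 1.9]
gripper_width: 0.468
t 7.4 pos [ 607.06 -196.85   76.98] yaw -20.02 w 43.67 j6 -3.0
F [-1.38  0.05  1.92] F(tau) [-1.84 -0.71] tool xy: F [np.float64(-1.32), np.float64(0.42)] tau [np.float64(-1.48), np.float64(1.3)] Mz -0.013
```

View pics/w4.png

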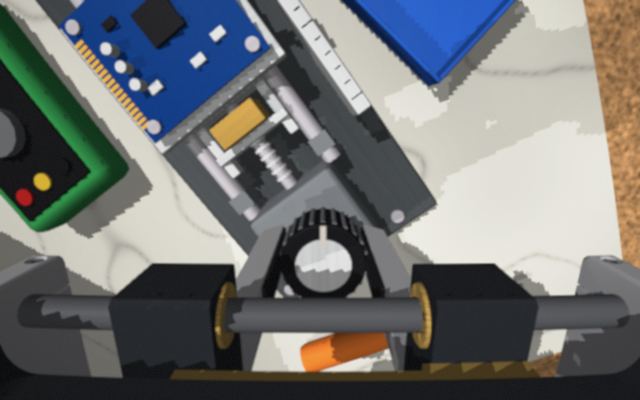

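```bash
echo "-20.02 607.06 -196.85 -1.6 -.4">>log.txt; python3 fit.py; python3 -m handwheel '[[[-0.0005,0.0001,0,-0.12],[-0.0005,0.0001,0,-0.12],[-0.0004,0,0,-0.12],[-0.0004,0,0,-0.12],[0,0,0,0]]]'; python3 f.py
```

```text
c [ 605.86 -199.94] e tool [ 0.02 -3.29] 3.29 res [ 0.03  0.01 -0.02  0.   -0.02 -0.02  0.01  0.01]
clock: 8.0
position: [605.5, -196.7, 77.0]
tcp_rot: [-180.0, -0.0, 7.6]
contact_force: [-1.3, -0.5, 2.1]
gripper_width: 0.463
t 8.15 pos [ 605.45 -196.75   77.  ] yaw 7.49 w 43.49 j6 -30.6
F [-1.23 -0.4   1.96] F(tau) [-1.13  0.11] tool xy: F [np.float64(-1.27), np.float64(0.24)] tau [np.float64(-1.11), np.float64(-0.26)] Mz -0.029
```

```bash
echo "7.49 605.45 -196.75 -1.2 -.1">>log.txt; python3 fit.py; python3 -m handwheel '[[[-0.0005,0,0,-0.12],[-0.0004,0,0,-0.12],[-0.0004,0,0,-0.12],[-0.0004,0,0,-0.12],[0,0,0,0]]]'; python3 f.py; python3 - <<'E'
from h import *
P=arm.camera_params("wrist"); p,d=arm.camera("wrist"); cv2.imwrite("pics/w5.png",p); p,d=arm.camera("scene"); cv2.imwrite("pics/s5.png",cv2.resize(p[180:290,200:450],None,fx=3,fy=3,interpolation=2))
p,d=arm.camera("side"); cv2.imwrite("pics/si5.png",cv2.resize(p[140:345,170:450],None,fx=2.8,fy=2.8,interpolation=2))
E
```

```text
c [ 605.89 -199.99] e tool [-0.04 -3.3 ] 3.3 res [ 0.05  0.01 -0.02  0.   -0.03 -0.03 -0.02 -0.01  0.02  0.03]
clock: 8.65
position: [603.9, -197.3, 77.0]
tcp_rot: [180.0, -0.0, 35.0]
contact_force: [-1.2, -0.3, 1.8]
gripper_width: 0.462
t 8.8 pos [ 603.95 -197.32   77.02] yaw 34.96 w 43.24 j6 -58.2
F [-0.67  0.14  1.74] F(tau) [-0.36  0.16] tool xy: F [np.float64(-0.47), np.float64(-0.5)] tau [np.float64(-0.2), np.float64(-0.33)] Mz -0.02
```

View pics/s5.png

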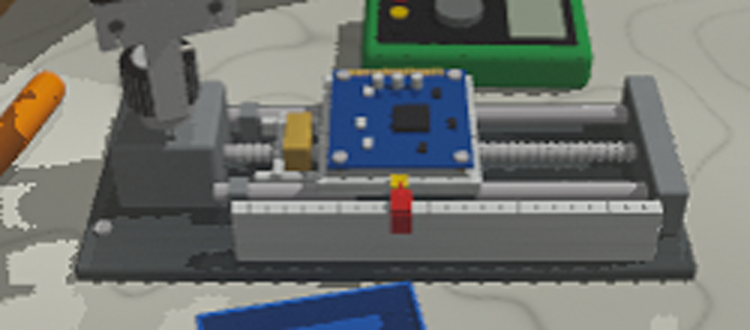

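View pics/si5.png

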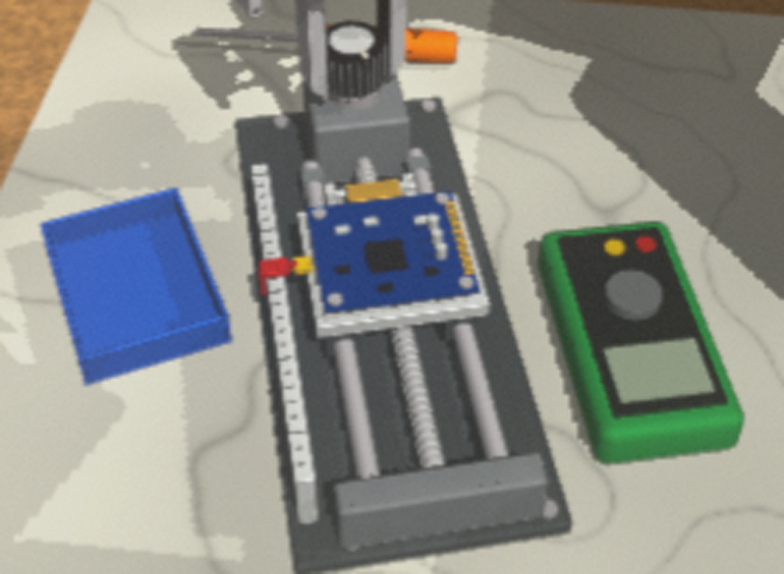

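```bash
echo "34.96 603.95 -197.32 -.5 .15">>log.txt; python3 fit.py; python3 -m handwheel '[[[-0.0004,0,0,-0.12],[-0.0004,-0.0001,0,-0.12],[-0.0004,0,0,-0.12],[-0.0004,0,0,-0.12],[0,0,0,0]]]'; python3 f.py
```

```text
c [ 605.88 -200.  ] e tool [-0.04 -3.31] 3.31 res [ 0.05  0.01 -0.01  0.   -0.03 -0.03 -0.03 -0.01  0.    0.03  0.02  0.  ]
clock: 9.45
position: [602.8, -198.5, 77.0]
tcp_rot: [180.0, -0.0, 62.6]
contact_force: [0.2, 0.2, 0.8]
gripper_width: 0.46
t 9.6 pos [ 602.83 -198.5    77.02] yaw 62.49 w 43.51 j6 -85.8
F [0.5  0.22 1.06] F(tau) [0.54 0.44] tool xy: F [np.float64(0.43), np.float64(0.35)] tau [np.float64(0.64), np.float64(0.27)] Mz -0.03
```

```bash
python3 -m handwheel '[[[-0.0004,0,0,-0.12],[-0.0004,0,0,-0.12],[-0.0004,0,0,-0.12],[0,0,0,0]]]'; python3 f.py; python3 - <<'E'
from h import *
p,d=arm.camera("scene"); cv2.imwrite("pics/s6.png",cv2.resize(p[180:290,200:450],None,fx=3,fy=3,interpolation=2))
p,d=arm.camera("side"); cv2.imwrite("pics/si6.png",cv2.resize(p[180:300,220:380],None,fx=4,fy=4,interpolation=2))
E
```

```text
clock: 10.0
position: [602.4, -199.7, 77.0]
tcp_rot: [180.0, 0.0, 83.1]
contact_force: [0.1, 1.1, 0.7]
gripper_width: 0.462
t 10.15 pos [ 602.41 -199.66   77.01] yaw 83.09 w 43.77 j6 -106.6
F [0.64 0.67 1.1 ] F(tau) [1.26 0.4 ] tool xy: F [np.float64(0.74), np.float64(0.56)] tau [np.float64(0.54), np.float64(1.2)] Mz -0.032
```

View pics/s6.png

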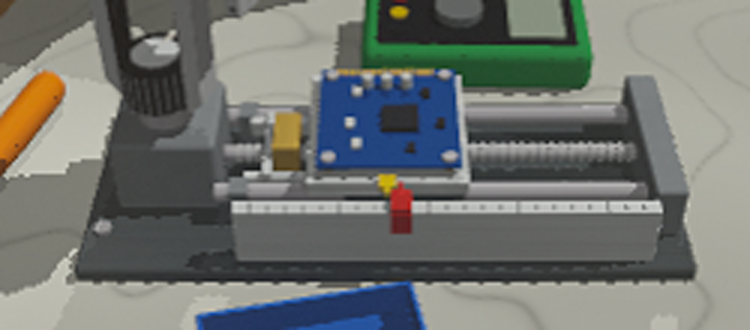

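View pics/si6.png

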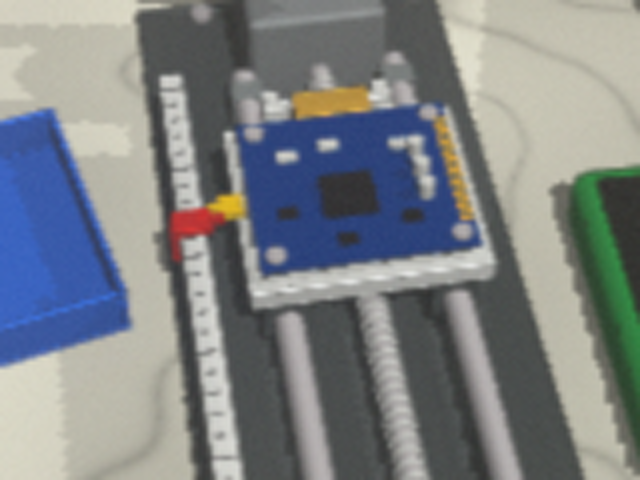

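```bash
python3 -m handwheel '[[[-0.0004,0.0001,0,-0.12],[-0.0004,0.0001,0,-0.12],[0,0,0,0],[0,0,0,0]]]'; python3 f.py; python3 - <<'E'
from h import *
p,d=arm.camera("scene"); cv2.imwrite("pics/s7.png",cv2.resize(p[180:290,200:450],None,fx=3,fy=3,interpolation=2)); cv2.imwrite("pics/s7full.png",p)
p,d=arm.camera("side"); cv2.imwrite("pics/si7.png",p)
def yel(n,f,roi):
    p=cv2.imread(f); u0,u1,v0,v1=roi; h=cv2.cvtColor(p[v0:v1,u0:u1],cv2.COLOR_BGR2HSV); P=arm.camera_params(n)
    for lo,hi in(((22,150,100),(33,255,255)),((0,150,80),(6,255,255))):
        vv,uu=np.nonzero(cv2.inRange(h,lo,hi)); print(n,f,len(uu),plane(P,[[uu.mean()+u0,vv.mean()+v0]],56).round(2))
for f in("pics/side0.png","pics/si7.png"): yel("side",f,(255,282,220,250))
E
```

```text
clock: 10.65
position: [602.4, -200.4, 77.0]
tcp_rot: [180.0, 0.0, 96.8]
contact_force: [1.5, 0.3, 0.6]
gripper_width: 0.461
t 10.8 pos [ 602.4  -200.45   77.02] yaw 96.87 w 43.61 j6 -120.4
F [0.89 0.46 1.04] F(tau) [1.58 0.43] tool xy: F [np.float64(0.35), np.float64(0.94)] tau [np.float64(0.24), np.float64(1.62)] Mz -0.018
side pics/side0.png 43 [[612.58 -36.89  56.  ]]
side pics/side0.png 53 [[628.65 -44.5   56.  ]]
side pics/si7.png 33 [[617.75 -57.2   56.  ]]
side pics/si7.png 58 [[628.27 -44.93  56.  ]]
```

View pics/s7.png

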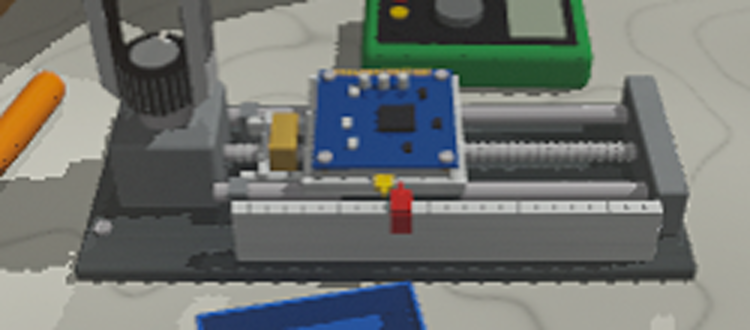

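```bash
python3 -m handwheel '[[[0.0003,0.0002,0,0.08],[0.0004,0,0,0.12],[0.0004,0,0,0.12],[0.0004,0,0,0.12],[0.0004,0,0,0.12]]]'; python3 f.py; python3 -m handwheel '[[[0.0004,0,0,0.12],[0.0004,0,0,0.12],[0.0004,0,0,0.12],[0,0,0,0]]]'; python3 f.py
```

```text
clock: 11.4
position: [602.7, -198.6, 77.0]
tcp_rot: [180.0, 0.0, 64.6]
contact_force: [0.3, 0.3, 0.7]
gripper_width: 0.463
t 11.55 pos [ 602.7  -198.62   77.02] yaw 64.74 w 43.28 j6 -88.4
F [0.81 0.12 1.03] F(tau) [1.52 0.13] tool xy: F [np.float64(0.45), np.float64(0.68)] tau [np.float64(0.77), np.float64(1.32)] Mz -0.016
clock: 11.95
position: [603.4, -197.7, 77.0]
tcp_rot: [180.0, 0.0, 44.4]
contact_force: [0.3, 0.8, -0.2]
gripper_width: 0.464
t 12.1 pos [ 603.37 -197.66   77.02] yaw 44.47 w 43.56 j6 -67.7
F [1.37 0.25 0.51] F(tau) [ 1.46 -0.28] tool xy: F [np.float64(1.15), np.float64(0.78)] tau [np.float64(0.85), np.float64(1.22)] Mz -0.0
```

```bash
python3 -m handwheel '[[[0.0004,0.0001,0,0.1],[0.0004,0.0001,0,0.1],[0,0,0,0]]]'; python3 f.py; python3 -m handwheel '[[[0,0,0,0],[0,0,0,0],[0,0,0,0]]]' 0.06; python3 f.py
```

```text
clock: 12.4
position: [603.9, -197.2, 77.0]
tcp_rot: [180.0, 0.0, 32.9]
contact_force: [-0.0, -0.1, 0.2]
gripper_width: 0.467
t 12.55 pos [ 603.93 -197.23   77.01] yaw 32.99 w 43.61 j6 -56.2
F [0.32 0.01 1.24] F(tau) [ 0.98 -0.27] tool xy: F [np.float64(0.27), np.float64(0.17)] tau [np.float64(0.67), np.float64(0.76)] Mz 0.054
clock: 12.85
position: [603.7, -197.1, 76.5]
tcp_rot: [-180.0, 0.0, 32.9]
contact_force: [-0.6, -0.4, -0.3]
gripper_width: 0.632
t 13.0 pos [ 603.8  -197.09   76.65] yaw 32.85 w 60.09 j6 -56.0
F [0.22 0.01 0.24] F(tau) [ 0.53 -0.13] tool xy: F [np.float64(0.19), np.float64(0.11)] tau [np.float64(0.38), np.float64(0.39)] Mz 0.002
```

```bash
python3 -m handwheel '[[[0,0,-0.02,0],[0,0,-0.025,0],[0,0,-0.01,0.1],[0,0,0,0.145],[0,0,0,0.145]]]'; python3 -m handwheel '[[[0,0,0,0.145],[0,0,0,0.145],[0,0,0,0.145],[0,0,0,0.145],[0,0,0,0.145]]]';  python3 -m handwheel '[[[0,0,0,0.145],[0,0,0,0.12],[0,0,0,0.06],[0,0,0,0],[0,0,0,0]]]'; python3 -m handwheel '[[[0,0,0,0],[0,0,0,0],[0,0,0,0]]]'; cat > look.py <<'E'
from h import *; import pickle,sys
n=sys.argv[1]
s=arm.read_state(); P=arm.camera_params("wrist"); p,d=arm.camera("wrist"); s2=arm.read_state()
print(s["clock"],s["position"].round(2),s2["position"].round(2),s["tcp_rot"].round(2))
cv2.imwrite(f"pics/{n}.png",p); np.save(f"pics/{n}.npy",d); pickle.dump(P,open(f"pics/{n}.pkl","wb"))
E
python3 look.py w8
```

```text
clock: 13.5
position: [604.4, -197.3, 132.9]
tcp_rot: [179.9, -0.1, 10.2]
contact_force: [0.1, -0.3, 0.1]
gripper_width: 0.642
clock: 14.0
position: [604.0, -197.1, 131.9]
tcp_rot: [180.0, 0.0, -31.4]
contact_force: [0.1, -0.0, -0.2]
gripper_width: 0.64
clock: 14.5
position: [604.0, -197.1, 131.9]
tcp_rot: [180.0, 0.0, -49.6]
contact_force: [0.6, -0.2, 0.0]
gripper_width: 0.64
clock: 14.8
position: [604.0, -197.2, 132.0]
tcp_rot: [180.0, -0.0, -49.7]
contact_force: [-0.4, -0.4, 0.2]
gripper_width: 0.637
14.8 [ 604.02 -197.16  131.96] [ 604.06 -197.16  131.97] [179.99  -0.   -49.66]
```

View pics/w8.png

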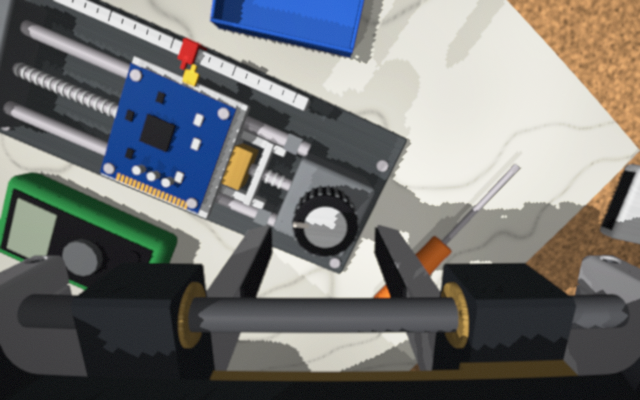

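```bash
cat > rect.py <<'E'
from h import *; import pickle,sys
# stage frame: origin at 605.9,-200 ; yaw
def rect(n,yaw,cen=(610,-45),half=(25,40),s=10,h=56):
    P=pickle.load(open(f"pics/{n}.pkl","rb")); p=cv2.imread(f"pics/{n}.png")
    t=np.radians(yaw); sx=np.array([np.cos(t),np.sin(t)]); sy=np.array([-np.sin(t),np.cos(t)])
    X=np.arange(-half[0],half[0],1/s); Y=np.arange(-half[1],half[1],1/s)
    yy,xx=np.meshgrid(Y,X)   # columns = stage y, rows = stage x
    W=np.array(cen)+xx[...,None]*sx+yy[...,None]*sy
    uv=proj(P,np.c_[W.reshape(-1,2),np.full(W[...,0].size,h)]).reshape(xx.shape+(2,)).astype(np.float32)
    return cv2.remap(p,uv[...,0],uv[...,1],cv2.INTER_CUBIC)
def tips(n,yaw,s=10,half=(25,40),cen=(610,-45)):
    I=rect(n,yaw,cen,half,s).astype(float)
    b,g,r=I[...,0],I[...,1],I[...,2]
    wy=np.clip(np.minimum(r,g)-b-40,0,None); wy[np.abs(r-g)>90]=0
    wr=np.clip(r-np.maximum(g,b)-50,0,None)*(r>1.8*g)
    return I,wy,wr
def prof(w,s,half,nm):
    rows=np.nonzero((w>30).sum(1)>8)[0]
    for a in range(rows.min(),rows.max()+1,5):
        v=w[a]; c=(v>30)
        if c.sum()>5: print(nm,"x",round(a/s-half[0],1),"yc",round((v*np.arange(len(v))).sum()/v.sum()/s-half[1],2),"wid",round(v.sum()/v.max()/s,1))
if __name__=="__main__":
    n=sys.argv[1]; yaw=float(sys.argv[2]); h=(25,40)
    I,wy,wr=tips(n,yaw); cv2.imwrite(f"pics/{n}_r.png",I)
    prof(wy,10,h,"yel"); prof(wr,10,h,"red")
E
python3 rect.py w8 16.3
```

```text
yel x -2.3 yc -10.18 wid 5.5
yel x -1.8 yc -10.6 wid 7.3
yel x -1.3 yc -10.84 wid 8.5
yel x -0.8 yc -10.98 wid 9.0
yel x -0.3 yc -11.01 wid 9.1
yel x 0.2 yc -10.96 wid 9.3
yel x 0.7 yc -10.9 wid 9.6
yel x 1.2 yc -10.86 wid 9.9
yel x 1.7 yc -10.85 wid 10.0
yel x 2.2 yc -10.83 wid 9.9
yel x 2.7 yc -10.83 wid 10.0
yel x 3.2 yc -10.81 wid 10.0
yel x 3.7 yc -10.78 wid 10.1
yel x 4.2 yc -10.79 wid 10.1
yel x 4.7 yc -10.8 wid 10.1
yel x 5.2 yc -10.79 wid 10.0
yel x 5.7 yc -10.79 wid 10.1
yel x 6.2 yc -10.83 wid 9.9
yel x 6.7 yc -10.91 wid 9.3
yel x 7.2 yc -11.02 wid 8.0
yel x 7.7 yc -11.15 wid 5.8
yel x 8.2 yc -10.99 wid 4.0
yel x 8.7 yc -10.81 wid 3.3
yel x 9.2 yc -10.78 wid 3.1
yel x 9.7 yc -10.78 wid 3.1
yel x 10.2 yc -10.78 wid 3.2
yel x 10.7 yc -10.78 wid 3.2
yel x 11.2 yc -10.78 wid 3.1
yel x 11.7 yc -10.78 wid 3.0
yel x 12.2 yc -10.73 wid 2.8
yel x 12.7 yc -10.64 wid 2.3
red x 6.1 yc -2.83 wid 2.0
red x 6.6 yc -2.84 wid 2.5
red x 7.1 yc -2.87 wid 2.8
red x 7.6 yc -2.93 wid 2.9
red x 8.1 yc -2.97 wid 2.9
red x 8.6 yc -2.98 wid 3.0
red x 9.1 yc -3.0 wid 2.9
red x 9.6 yc -2.99 wid 2.9
r
[... 275 characters left out ...]
d 10.7
red x 15.1 yc -3.17 wid 10.4
red x 15.6 yc -3.22 wid 10.2
red x 16.1 yc -3.2 wid 10.3
red x 16.6 yc -3.19 wid 10.4
red x 17.1 yc -3.18 wid 10.6
red x 17.6 yc -3.18 wid 10.6
red x 18.1 yc -3.2 wid 10.6
red x 18.6 yc -3.2 wid 10.5
red x 19.1 yc -3.21 wid 10.5
red x 19.6 yc -3.19 wid 10.5
red x 20.1 yc -3.2 wid 10.5
red x 20.6 yc -3.21 wid 10.5
red x 21.1 yc -3.23 wid 10.6
red x 21.6 yc -3.21 wid 10.5
red x 22.1 yc -3.22 wid 10.5
red x 22.6 yc -3.23 wid 10.5
red x 23.1 yc -3.23 wid 10.4
red x 23.6 yc -3.21 wid 10.4
red x 24.1 yc -3.16 wid 10.6
red x 24.6 yc -3.08 wid 10.9[ WARN:0@1.149] global loadsave.cpp:1063 imwrite_ Unsupported depth image for selected encoder is fallbacked to CV_8U.
```

View pics/w8_r.png

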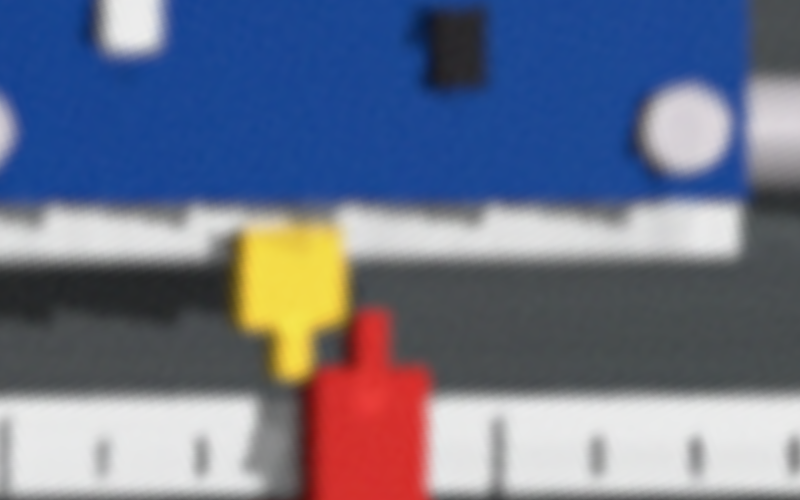

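```bash
python3 - <<'E'
from h import *; import pickle
P=pickle.load(open("pics/w8.pkl","rb")); d=np.load("pics/w8.npy"); X=cloud(P,d)
t=np.radians(16.3); sx=np.array([np.cos(t),np.sin(t)]); sy=np.array([-np.sin(t),np.cos(t)]); c=np.array([610,-45.])
for nm,x,y in(("ytip",11,-10.8),("ytip",10,-10.8),("ybody",4,-10.8),("rtip",8,-3),("rtip",9.5,-3),("rbody",17,-3.2),("rail",18,8),("rail",18,-15)):
    w=c+x*sx+y*sy; u,v=proj(P,[[*w,56]])[0]; u,v=int(round(u)),int(round(v)); print(nm,u,v,X[v-1:v+2,u-1:u+2,2].round(1).tolist())
R,tt=RT(P); cam=-R.T@tt; print("cam stage rel",(cam[:2]-c)@sx,(cam[:2]-c)@sy,cam[2])
# nut & bar & lip edges: rectify region at nut top height
from rect import rect
cv2.imwrite("pics/w8_n.png",rect("w8",16.3,cen=(590,-120),half=(35,50),s=8,h=50))
E
```

```text
ytip 193 67 [[56.6, 57.9, 57.8], [56.2, 57.7, 57.4], [57.7, 56.3, 57.7]]
ytip 193 68 [[56.2, 57.7, 57.4], [57.7, 56.3, 57.7], [56.8, 57.4, 56.1]]
ybody 190 76 [[56.9, 57.5, 56.4], [58.3, 56.7, 56.5], [56.8, 56.7, 57.5]]
rtip 182 66 [[58.7, 58.8, 58.6], [57.6, 59.5, 58.1], [58.8, 58.7, 58.8]]
rtip 183 64 [[59.6, 59.2, 59.2], [58.4, 59.2, 58.8], [58.8, 58.6, 58.1]]
rbody 186 55 [[59.5, 58.1, 60.1], [57.9, 57.6, 58.9], [58.7, 58.6, 59.0]]
rail 173 47 [[54.3, 52.6, 52.1], [52.1, 52.4, 53.0], [53.6, 53.9, 53.9]]
rail 202 60 [[51.3, 52.1, 53.5], [53.7, 53.7, 54.1], [53.6, 53.9, 52.7]]
cam stage rel 15.590768856654934 -114.93134657111284 312.0297598094659
```

View pics/w8_n.png

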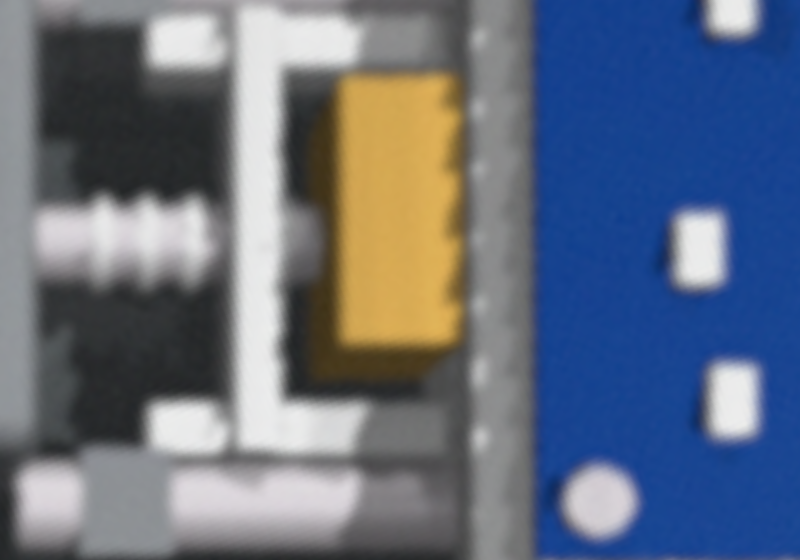

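```bash
python3 -m handwheel '[[[-0.03,-0.010,0,0],[-0.035,-0.012,0,0],[-0.026,-0.009,0,0],[-0.0145,-0.005,0,0],[0,0,0,0]]]'; python3 -m handwheel '[[[0,0,0,0],[0,0,0,0],[0,0,0,0],[0,0,0,0]]]';python3 look.py w9; cat > meas.py <<'E'
from rect import *
n=sys.argv[1]; yaw=16.3; cen=(float(sys.argv[2]),float(sys.argv[3])) if len(sys.argv)>2 else (610,-45); half=(25,40)
P=pickle.load(open(f"pics/{n}.pkl","rb")); R,tt=RT(P); cam=-R.T@tt; t=np.radians(yaw); sy=np.array([-np.sin(t),np.cos(t)]); yc=(cam[:2]-np.array(cen))@sy
I,wy,wr=tips(n,yaw); cv2.imwrite(f"pics/{n}_r.png",I.astype(np.uint8))
res=[]
for w,h,nm in((wy,57.2,"yel"),(wr,58.8,"red")):
    ys=[];xs=[]
    for a in range(w.shape[0]):
        v=w[a]
        if v.max()<60: continue
        wd=v.sum()/v.max()/10
        if 2.6<wd<3.5: ys.append((v*np.arange(len(v))).sum()/v.sum()/10-half[1]); xs.append(a/10-half[0])
    y=np.median(ys); yt=yc+(y-yc)*(cam[2]-h)/(cam[2]-56)
    print(nm,"rows",len(ys),"x",min(xs),max(xs),"y@56",round(y,2),"spread",round(np.std(ys),2),"corr y",round(yt,2)); res.append(yt)
print("cam rel y",round(yc,1),"pointer-index",round(res[0]-res[1],2))
E
python3 meas.py w9; python3 meas.py w8
```

```text
clock: 15.35
position: [563.0, -92.0, 132.4]
tcp_rot: [-180.0, -0.0, -49.5]
contact_force: [1.3, -0.5, -0.5]
gripper_width: 0.636
clock: 15.75
position: [563.4, -94.3, 131.7]
tcp_rot: [180.0, 0.0, -49.7]
contact_force: [-0.4, 0.2, -0.5]
gripper_width: 0.641
15.75 [563.4  -94.3  131.74] [563.36 -94.14 131.78] [179.98   0.   -49.74]
yel rows 41 x 8.299999999999997 12.299999999999997 y@56 -10.91 spread 0.02 corr y -10.89
red rows 29 x 8.299999999999997 11.299999999999997 y@56 -4.03 spread 0.03 corr y -4.04
cam rel y -4.9 pointer-index -6.85
yel rows 40 x 8.600000000000001 12.5 y@56 -10.78 spread 0.03 corr y -11.27
red rows 44 x 6.899999999999999 11.200000000000003 y@56 -2.98 spread 0.04 corr y -4.21
cam rel y -114.9 pointer-index -7.06
```

```bash
ls pics/w9_r.png; tail -3 meas.py
```

```text
pics/w9_r.png
    y=np.median(ys); yt=yc+(y-yc)*(cam[2]-h)/(cam[2]-56)
    print(nm,"rows",len(ys),"x",min(xs),max(xs),"y@56",round(y,2),"spread",round(np.std(ys),2),"corr y",round(yt,2)); res.append(yt)
print("cam rel y",round(yc,1),"pointer-index",round(res[0]-res[1],2))
```

View pics/w9_r.png

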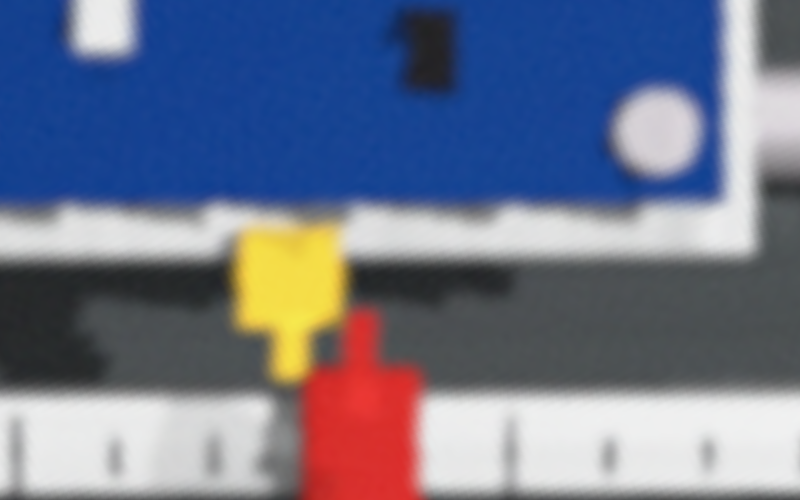

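```bash
python3 -m handwheel '[[[0.03,0.010,0,0],[0.035,0.012,0,0],[0.026,0.009,0,0],[0.0145,0.005,0,0],[0,0,0,-0.145]]]'; python3 -m handwheel '[[[0,0,0,-0.145],[0,0,0,-0.14],[0,0,0.0,0],[0,0,0.015,0],[0,0,0.02,0]]]'; python3 f.py; python3 look.py w10
```

```text
clock: 16.3
position: [604.3, -199.3, 131.3]
tcp_rot: [180.0, 0.0, -41.3]
contact_force: [-0.0, -0.4, -0.7]
gripper_width: 0.637
clock: 16.8
position: [604.8, -197.3, 97.3]
tcp_rot: [-180.0, -0.2, -25.2]
contact_force: [0.3, -0.1, 0.1]
gripper_width: 0.637
t 16.95 pos [ 602.7  -196.39   93.82] yaw -25.15 w 60.03 j6 1.9
F [-0.17  0.19 -0.95] F(tau) [ 0.14 -0.09] tool xy: F [np.float64(-0.23), np.float64(-0.1)] tau [np.float64(0.17), np.float64(0.02)] Mz 0.021
16.95 [ 602.45 -196.28   94.11] [ 603.35 -196.72   95.72] [179.99   0.31 -25.11]
```

View pics/w10.png

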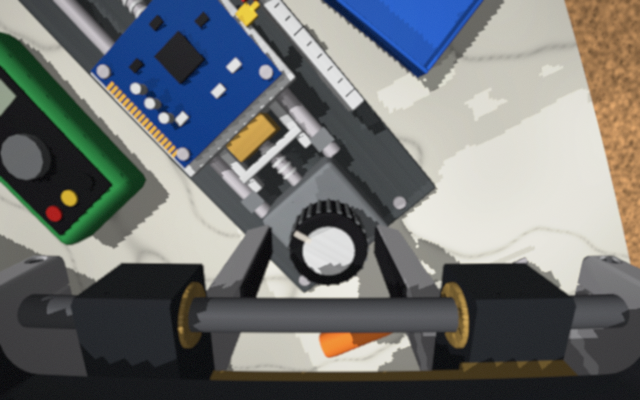

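Fingers straddle the knob (knob centre about (329,250), fingers at 265 and 380). Down the rest and close in stages.

```bash
python3 -m handwheel '[[[0,0,0.012,0],[0,0,0.008,0],[0,0,0,0],[0,0,0,0],[0,0,0,0]]]' 0.05; python3 -m handwheel '[[[0,0,0,0],[0,0,0,0],[0,0,0,0]]]' 0.047; python3 f.py; python3 -m handwheel '[[[0,0,0,0],[0,0,0,0]]]' 0.0452; python3 f.py
```

```text
clock: 17.5
position: [604.3, -197.3, 77.4]
tcp_rot: [180.0, -0.0, -25.0]
contact_force: [0.1, -0.4, -0.0]
gripper_width: 0.535
clock: 17.8
position: [604.2, -197.2, 77.3]
tcp_rot: [180.0, -0.0, -25.0]
contact_force: [-0.7, 0.3, -0.9]
gripper_width: 0.502
t 17.95 pos [ 604.13 -197.2    77.17] yaw -25.04 w 47.01 j6 1.9
F [-0.46  0.25 -0.27] F(tau) [ 0.25 -0.11] tool xy: F [np.float64(-0.52), np.float64(-0.03)] tau [np.float64(0.27), np.float64(-0.0)] Mz -0.028
clock: 18.15
position: [604.4, -197.3, 77.1]
tcp_rot: [180.0, -0.1, -25.0]
contact_force: [1.0, -0.6, -0.6]
gripper_width: 0.481
t 18.3 pos [ 604.37 -197.34   77.09] yaw -25.04 w 45.52 j6 1.9
F [ 1.18 -0.72 -0.21] F(tau) [ 1.27 -0.68] tool xy: F [np.float64(1.37), np.float64(0.16)] tau [np.float64(1.44), np.float64(0.07)] Mz -0.019
```

```bash
python3 -m handwheel '[[[0.0007,0,0,0],[0,0,0,0],[0,0,0,0]]]' 0.0400; python3 f.py
```

```text
clock: 18.6
position: [604.9, -197.6, 77.2]
tcp_rot: [180.0, -0.0, -25.0]
contact_force: [1.4, -1.0, -0.3]
gripper_width: 0.465
t 18.75 pos [ 604.88 -197.55   77.15] yaw -25.04 w 43.45 j6 1.9
F [ 1.32 -0.8  -0.1 ] F(tau) [ 1.7  -0.83] tool xy: F [np.float64(1.53), np.float64(0.17)] tau [np.float64(1.89), np.float64(0.03)] Mz -0.013
```

```bash
python3 -m handwheel '[[[0.0004,-0.0002,0,0.12],[0.0003,-0.0002,0,0.12],[0.00022,-0.0002,0,0.12],[0.00022,-0.0002,0,0.12],[0,0,0,0]]]'; python3 f.py
```

```text
clock: 19.25
position: [606.1, -197.5, 77.2]
tcp_rot: [180.0, -0.0, -52.5]
contact_force: [1.8, -0.9, 1.2]
gripper_width: 0.466
t 19.4 pos [ 606.11 -197.5    77.15] yaw -52.44 w 43.63 j6 29.3
F [ 1.49 -0.75  1.06] F(tau) [ 1.12 -0.69] tool xy: F [np.float64(1.5), np.float64(-0.72)] tau [np.float64(1.23), np.float64(-0.47)] Mz 0.028
```

```bash
python3 -m handwheel '[[[0.00025,-0.0002,0,0.09],[0.00022,-0.0002,0,0.09],[0.00015,-0.00015,0,0.08],[0,0,0,0],[0,0,0,0]]]'; python3 f.py; python3 look.py w11; python3 meas.py w11
```

```text
clock: 19.9
position: [606.8, -197.6, 77.1]
tcp_rot: [180.0, -0.0, -67.3]
contact_force: [-0.1, -0.5, 1.6]
gripper_width: 0.464
t 20.05 pos [ 606.78 -197.66   77.1 ] yaw -67.33 w 43.62 j6 44.2
F [ 0.42 -0.94  1.69] F(tau) [ 0.44 -0.33] tool xy: F [np.float64(1.03), np.float64(-0.03)] tau [np.float64(0.48), np.float64(-0.28)] Mz 0.039
20.05 [ 606.78 -197.68   77.09] [ 606.81 -197.67   77.13] [179.99  -0.   -67.37]
yel rows 3 x 8.0 8.200000000000003 y@56 -6.59 spread 0.16 corr y -7.36
red rows 37 x 7.600000000000001 11.200000000000003 y@56 -2.24 spread 0.04 corr y -4.12
cam rel y -136.9 pointer-index -3.25
```

View pics/w11_r.png

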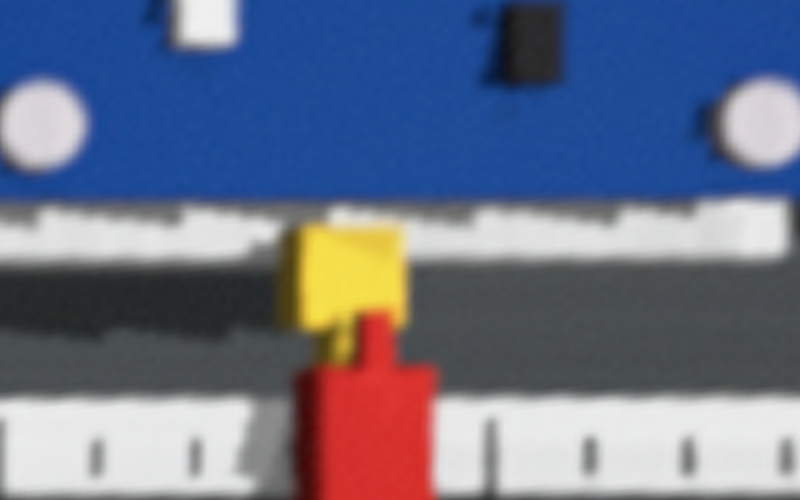

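View pics/w11.png

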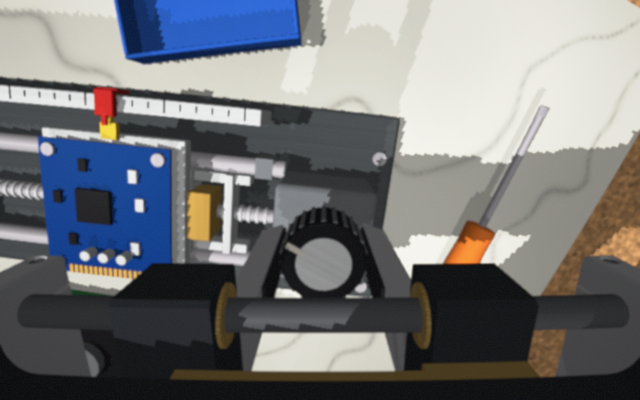

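```bash
python3 -m handwheel '[[[0,0,0,0],[0,0,0,0],[0,0,0,0]]]' 0.06; python3 f.py; python3 -m handwheel '[[[0,0,-0.015,0],[0,0,-0.025,0],[0,0,-0.015,0],[-0.02,-0.0022,0,0],[-0.03,-0.0033,0,0]]]'; python3 -m handwheel '[[[-0.035,-0.0039,0,0],[-0.03,-0.0033,0,0],[-0.015,-0.0017,0,0],[0,0,0,0],[0,0,0,0]]]'; python3 -m handwheel '[[[0,0,0,0],[0,0,0,0],[0,0,0,0],[0,0,0,0]]]'; python3 look.py w12; python3 meas.py w12;
```

```text
clock: 20.4
position: [606.5, -197.4, 76.4]
tcp_rot: [180.0, 0.0, -67.4]
contact_force: [0.9, 0.7, 0.3]
gripper_width: 0.633
t 20.55 pos [ 606.59 -197.49   76.55] yaw -67.43 w 59.79 j6 44.3
F [0.35 0.33 0.27] F(tau) [ 0.03 -0.11] tool xy: F [np.float64(-0.17), np.float64(-0.45)] tau [np.float64(0.11), np.float64(0.02)] Mz 0.002
clock: 21.05
position: [593.7, -150.5, 134.1]
tcp_rot: [-179.9, -0.2, -67.6]
contact_force: [0.3, 0.2, -0.6]
gripper_width: 0.636
clock: 21.55
position: [570.8, -72.8, 132.5]
tcp_rot: [-180.0, -0.1, -67.4]
contact_force: [0.4, -0.0, 0.4]
gripper_width: 0.644
clock: 21.95
position: [570.4, -72.7, 131.8]
tcp_rot: [180.0, 0.0, -67.5]
contact_force: [0.7, -0.7, -0.2]
gripper_width: 0.641
21.95 [570.37 -72.69 131.79] [570.33 -72.54 131.81] [179.98   0.   -67.49]
  return _methods._mean(a, axis=axis, dtype=dtype,
  ret = ret.dtype.type(ret / rcount)
Traceback (most recent call last):
  File "meas.py", line 14, in <module>
    print(nm,"rows",len(ys),"x",min(xs),max(xs),"y@56",round(y,2),"spread",round(np.std(ys),2),"corr y",round(yt,2)); res.append(yt)
                                ~~~^^^^
ValueError: min() iterable argument is empty
```

View pics/w12_r.png

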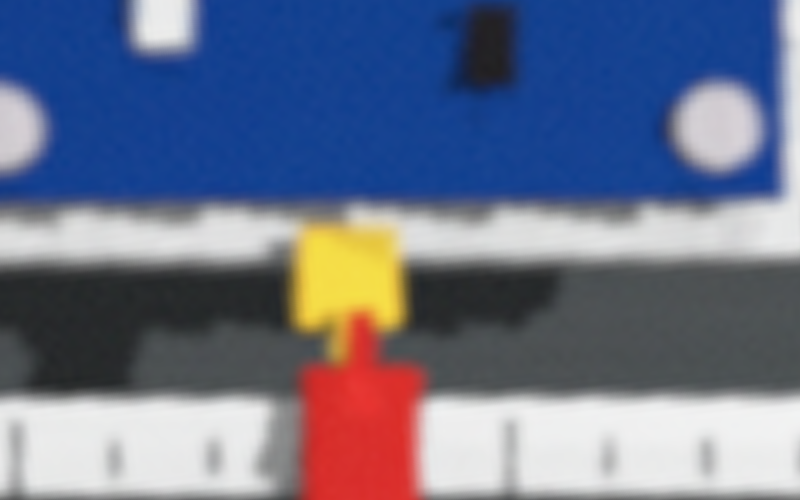

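```bash
cat > meas2.py <<'E'
from rect import *
half=(25,40)
def m(n,cen=(610,-45)):
    P=pickle.load(open(f"pics/{n}.pkl","rb")); R,tt=RT(P); cam=-R.T@tt; t=np.radians(16.3); sy=np.array([-np.sin(t),np.cos(t)]); yc=(cam[:2]-np.array(cen))@sy
    I,wy,wr=tips(n,16.3); cv2.imwrite(f"pics/{n}_r.png",I.astype(np.uint8)); out={}
    for w,h,nm,x0,x1 in((wy,57.2,"ybody",0,5),(wy,57.2,"ytip",9,11.5),(wr,58.8,"rtip",7.5,10.5)):
        ys=[]; ed=[]
        for a in range(int((x0+25)*10),int((x1+25)*10)):
            v=w[a]; 
            if v.max()<60: continue
            k=np.nonzero(v>v.max()/2)[0]; ys.append((k[0]+k[-1])/20-40); ed.append((k[-1]-k[0])/10)
        if ys:
            y=np.median(ys); out[nm]=yc+(y-yc)*(cam[2]-h)/(cam[2]-56); print(n,nm,"y@56",round(y,2),"wid",round(np.median(ed),2),"corr",round(out[nm],2))
    print("camrel",round(yc,1),"body-index",round(out["ybody"]-out["rtip"],2))
    return I,out
if __name__=="__main__":
    Is=[m(n) for n in sys.argv[1:]]
    if len(Is)==2:
        T=Is[0][0][0:200,150:600].astype(np.uint8); r=cv2.matchTemplate(Is[1][0].astype(np.uint8)[0:230],T,cv2.TM_CCOEFF_NORMED); _,s,_,l=cv2.minMaxLoc(r); print("board shift y",(l[0]-150)/10,"x",l[1]/10,s)
        T=Is[0][0][380:500,290:440].astype(np.uint8); r=cv2.matchTemplate(Is[1][0].astype(np.uint8)[360:],T,cv2.TM_CCOEFF_NORMED); _,s,_,l=cv2.minMaxLoc(r); print("index shift y",(l[0]-290)/10,s)
E
python3 meas2.py w9 w12
```

```text
w9 ybody y@56 -11.0 wid 10.1 corr -10.97
w9 ytip y@56 -10.9 wid 2.9 corr -10.87
w9 rtip y@56 -4.0 wid 2.6 corr -4.01
camrel -4.9 body-index -6.96
w12 ybody y@56 -5.2 wid 9.9 corr -5.21
w12 rtip y@56 -3.88 wid 2.45 corr -3.91
camrel -6.9 body-index -1.3
board shift y 5.8 x 0.0 0.9585381746292114
index shift y 0.0 0.9865179657936096
```

```bash
python3 - <<'E'
from rect import *
for n in("w9","w12"):
    I=rect(n,16.3)
    for x in (8,9,10):
        a=int((x+25)*10); print(n,x); 
        for j in range(325,400,4): print(j,I[a,j].tolist(),end=" ")
        print()
E
python3 - <<'E'
import cv2,numpy as np
a=cv2.imread("pics/w9_r.png")[200:440,230:470]; b=cv2.imread("pics/w12_r.png")[200:440,230:470]
cv2.imwrite("pics/cmp.png",cv2.resize(np.hstack([a,b]),None,fx=1.66,fy=1.66))
p=cv2.imread("pics/w12.png"); print(p.shape)
E
```

```text
w9 8
325 [74, 112, 125] 329 [74, 107, 120] 333 [73, 102, 118] 337 [71, 95, 129] 341 [68, 87, 145] 345 [62, 76, 168] 349 [56, 66, 188] 353 [50, 57, 205] 357 [45, 49, 215] 361 [45, 47, 216] 365 [47, 48, 212] 369 [53, 52, 199] 373 [61, 59, 179] 377 [69, 67, 155] 381 [76, 73, 125] 385 [80, 78, 103] 389 [82, 81, 84] 393 [81, 80, 76] 397 [81, 80, 74] 
w9 9
325 [81, 80, 75] 329 [81, 79, 78] 333 [79, 78, 92] 337 [78, 77, 110] 341 [71, 72, 140] 345 [64, 65, 165] 349 [55, 57, 189] 353 [48, 51, 207] 357 [45, 49, 214] 361 [45, 48, 217] 365 [48, 50, 210] 369 [54, 55, 196] 373 [61, 62, 176] 377 [69, 70, 147] 381 [76, 75, 121] 385 [81, 79, 95] 389 [82, 79, 82] 393 [83, 80, 74] 397 [83, 81, 76] 
w9 10
325 [83, 80, 73] 329 [82, 79, 79] 333 [82, 80, 91] 337 [78, 78, 113] 341 [73, 72, 138] 345 [65, 65, 167] 349 [57, 58, 192] 353 [51, 53, 207] 357 [47, 49, 217] 361 [47, 49, 215] 365 [49, 50, 210] 369 [56, 55, 196] 373 [64, 63, 173] 377 [71, 70, 150] 381 [77, 77, 118] 385 [80, 80, 97] 389 [83, 82, 80] 393 [83, 82, 77] 397 [84, 82, 76] 
w12 8
325 [55, 119, 140] 329 [53, 124, 150] 333 [55, 137, 170] 337 [5
[... 312 characters left out ...]
 118] 329 [74, 123, 143] 333 [70, 141, 174] 337 [65, 147, 191] 341 [58, 143, 206] 345 [53, 129, 211] 349 [48, 104, 214] 353 [45, 81, 214] 357 [44, 59, 216] 361 [45, 51, 215] 365 [46, 48, 208] 369 [50, 53, 197] 373 [59, 63, 180] 377 [68, 73, 160] 381 [76, 80, 134] 385 [80, 83, 112] 389 [83, 83, 91] 393 [83, 81, 81] 397 [82, 79, 74] 
w12 10
325 [82, 109, 118] 329 [80, 129, 146] 333 [75, 145, 174] 337 [67, 151, 190] 341 [58, 142, 201] 345 [51, 126, 203] 349 [44, 97, 206] 353 [42, 74, 210] 357 [42, 55, 214] 361 [44, 50, 215] 365 [48, 49, 208] 369 [52, 52, 197] 373 [60, 59, 175] 377 [66, 65, 154] 381 [74, 72, 122] 385 [79, 75, 101] 389 [83, 78, 81] 393 [83, 79, 75] 397 [83, 81, 71] 
(400, 640, 3)
```

View pics/cmp.png

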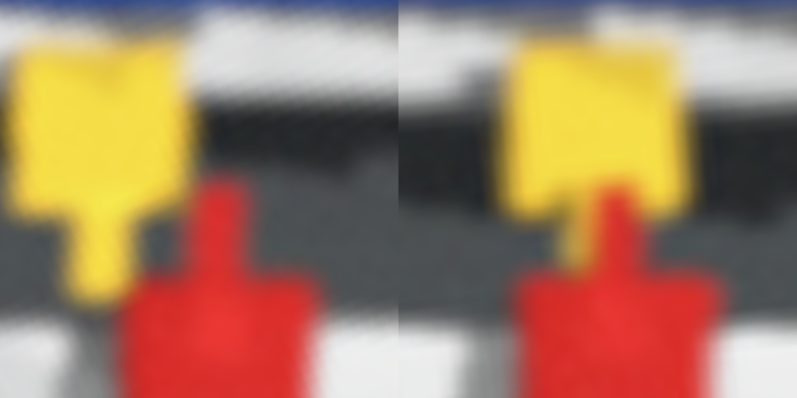

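```bash
cat > shift.py <<'E'
from rect import *
a,b=sys.argv[1:3]
def ecc(A,B):
    M=np.float32([[1,0,0],[0,1,0]]); A=cv2.cvtColor(A,cv2.COLOR_BGR2GRAY);B=cv2.cvtColor(B,cv2.COLOR_BGR2GRAY)
    c,M=cv2.findTransformECC(A,B,M,cv2.MOTION_TRANSLATION,(3,200,1e-6),None,5); return c,M[:,2]/10
g=float(sys.argv[3]) if len(sys.argv)>3 else 5.8
t=np.radians(16.3); sy=np.array([-np.sin(t),np.cos(t)])
c0=np.array([575.,-50]); A=rect(a,16.3,c0,(22,30),10,60); B=rect(b,16.3,c0+g*sy,(22,30),10,60); c,s=ecc(A,B); print("board",c,"shift y",g+s[0],"x",s[1])
i0=np.array([610,-45])+16*np.array([np.cos(t),np.sin(t)])-3.5*sy
for ch,h in(("idx",58.8),):
    A=rect(a,16.3,i0,(4.5,9),10,h); B=rect(b,16.3,i0,(4.5,9),10,h); c,s=ecc(A,B); print("index",c,"shift y",s[0],"x",s[1])
r0=np.array([610,-45])+18*np.array([np.cos(t),np.sin(t)])+18*sy
A=rect(a,16.3,r0,(6,14),10,53); B=rect(b,16.3,r0,(6,14),10,53); c,s=ecc(A,B); print("rail",c,"shift y",s[0],"x",s[1])
E
python3 shift.py w9 w12
```

```text
board 0.9950805306419758 shift y 5.70242 x -0.24675056
index 0.9149716161131898 shift y 0.18379329 x 0.40268582
rail 0.9932373169314478 shift y -0.03845631 x 0.10724592
```

```bash
python3 -m handwheel '[[[0.015,0.0017,0,0],[0.03,0.0033,0,0],[0.035,0.0039,0,0],[0.03,0.0033,0,0],[0.0202,0.0022,0,0]]]'; python3 -m handwheel '[[[0,0,0,0],[0,0,0,0],[0,0,0,0],[0,0,0.012,0],[0,0,0.018,0]]]';  python3 -m handwheel '[[[0,0,0.015,0],[0,0,0.01,0],[0,0,0,0],[0,0,0,0],[0,0,0,0]]]' 0.05; python3 -m handwheel '[[[0,0,0,0],[0,0,0,0],[0,0,0,0],[0,0,0,0]]]' 0.0455; python3 f.py
```

```text
clock: 22.5
position: [607.3, -201.2, 131.7]
tcp_rot: [180.0, -0.1, -67.5]
contact_force: [1.0, -0.0, -0.4]
gripper_width: 0.642
clock: 23.0
position: [607.8, -197.1, 102.9]
tcp_rot: [-179.9, -0.1, -67.3]
contact_force: [-0.5, -0.1, -0.2]
gripper_width: 0.645
clock: 23.5
position: [607.6, -198.1, 78.0]
tcp_rot: [-179.9, -0.1, -67.4]
contact_force: [-0.7, 0.4, -0.5]
gripper_width: 0.531
clock: 23.9
position: [607.0, -197.9, 77.2]
tcp_rot: [-180.0, -0.0, -67.4]
contact_force: [0.6, -0.3, -0.2]
gripper_width: 0.484
t 24.05 pos [ 606.97 -197.9    77.09] yaw -67.44 w 45.41 j6 44.3
F [0.15 0.06 0.14] F(tau) [-0.07  0.  ] tool xy: F [np.float64(0.0), np.float64(-0.16)] tau [np.float64(-0.03), np.float64(0.06)] Mz -0.005
```

```bash
python3 -m handwheel '[[[0,0,0,0],[0,0,0,0],[0,0,0,0]]]' 0.04; python3 f.py
```

```text
clock: 24.35
position: [606.9, -197.8, 77.0]
tcp_rot: [180.0, 0.0, -67.4]
contact_force: [0.5, 0.2, 0.6]
gripper_width: 0.466
t 24.5 pos [ 606.93 -197.8    76.97] yaw -67.44 w 43.24 j6 44.3
F [0.12 0.64 0.33] F(tau) [-0.09  0.18] tool xy: F [np.float64(-0.54), np.float64(-0.36)] tau [np.float64(-0.2), np.float64(0.01)] Mz 0.011
```

```bash
python3 look.py w13; python3 -m handwheel '[[[0.0001,-0.0001,0,0.05],[0.0001,-0.0001,0,0.05],[0,0,0,0],[0,0,0,0]]]'; python3 f.py; python3 look.py w14; python3 shift.py w13 w14 0.8; python3 shift.py w11 w13 0
```

```text
24.5 [ 606.95 -197.79   77.  ] [ 606.93 -197.81   77.  ] [180.    -0.   -67.43]
clock: 24.95
position: [607.2, -197.9, 77.0]
tcp_rot: [180.0, 0.0, -73.1]
contact_force: [-0.7, 0.5, 0.4]
gripper_width: 0.463
t 25.1 pos [ 607.15 -197.93   76.97] yaw -73.12 w 43.79 j6 50.0
F [-0.55  0.08  0.46] F(tau) [-0.57  0.33] tool xy: F [np.float64(-0.24), np.float64(0.5)] tau [np.float64(-0.48), np.float64(0.45)] Mz 0.025
25.1 [ 607.17 -197.93   76.98] [ 607.15 -197.93   76.97] [179.99  -0.   -73.13]
board 0.9956274993996601 shift y 0.74167913 x -0.0683846
index 0.9955897920106569 shift y 0.0067738863 x 0.119439855
rail 0.9903619213061918 shift y 0.06035142 x 0.0403922
board 0.9979004628123446 shift y -0.014110925 x -0.015761778
index 0.9931496716286806 shift y -0.015825767 x 0.040289275
rail 0.9961913110366002 shift y 0.01368666 x -0.0040271273
```

```bash
python3 -m handwheel '[[[0.00005,-0.00005,0,0.025],[0.00005,-0.00005,0,0.025],[0,0,0,0],[0,0,0,0]]]'; python3 f.py; python3 look.py w15; python3 shift.py w13 w15 1.1;  python3 -m handwheel '[[[0,0,0,0],[0,0,0,0],[0,0,0,0]]]' 0.06; python3 -m handwheel '[[[0,0,-0.015,0],[0,0,-0.025,0],[0,0,-0.015,0],[-0.02,-0.001,0,0],[-0.03,-0.001,0,0]]]'; python3 f.py
```

```text
clock: 25.55
position: [607.3, -198.0, 77.0]
tcp_rot: [180.0, -0.0, -76.0]
contact_force: [-1.2, 0.3, 0.5]
gripper_width: 0.464
t 25.7 pos [ 607.29 -197.99   76.98] yaw -76.03 w 43.68 j6 52.9
F [-0.58  0.12  0.36] F(tau) [-0.79  0.43] tool xy: F [np.float64(-0.26), np.float64(0.53)] tau [np.float64(-0.6), np.float64(0.66)] Mz 0.089
25.7 [ 607.29 -197.99   76.97] [ 607.28 -198.     76.97] [179.99   0.   -76.03]
board 0.9937848716004417 shift y 1.1883309 x -0.014664111
index 0.9978933492830406 shift y -0.0012221917 x 0.10469355
rail 0.9953148098095705 shift y 0.1057273 x -0.019869957
clock: 26.05
position: [607.5, -198.2, 77.0]
tcp_rot: [-180.0, -0.0, -76.0]
contact_force: [-0.4, 0.1, 0.4]
gripper_width: 0.637
clock: 26.55
position: [597.3, -148.8, 132.5]
tcp_rot: [-179.9, -0.0, -76.2]
contact_force: [0.1, 0.4, 0.2]
gripper_width: 0.638
t 26.7 pos [ 596.5  -145.64  131.96] yaw -75.93 w 60.09 j6 56.8
F [-0.14  0.74 -0.11] F(tau) [-0.09  0.15] tool xy: F [np.float64(-0.75), np.float64(-0.05)] tau [np.float64(-0.17), np.float64(0.05)] Mz 0.016
```

```bash
python3 -m handwheel '[[[-0.03,0.0012,0,0],[-0.03,0.0012,0,0],[-0.02,0.0008,0,0],[-0.01,0.0004,0,0],[0,0,0,0]]]'; python3 -m handwheel '[[[0,0,0,0],[0,0,0,0],[0,0,0,0],[0,0,0,0],[0,0,0,0]]]'; python3 look.py w16; python3 meas2.py w9 w16; python3 shift.py w9 w16 6.9; python3 shift.py w12 w16 1.1;  python3 -c "
import cv2
b=cv2.imread('pics/w16_r.png')[180:460,200:500]; cv2.imwrite('pics/w16_z.png',cv2.resize(b,None,fx=2.1,fy=2.1))"
```

```text
clock: 27.2
position: [571.8, -61.7, 131.9]
tcp_rot: [180.0, -0.0, -75.9]
contact_force: [0.5, 0.1, 0.1]
gripper_width: 0.636
clock: 27.7
position: [572.0, -63.0, 131.9]
tcp_rot: [180.0, -0.0, -76.1]
contact_force: [0.8, 0.0, 0.5]
gripper_width: 0.638
27.7 [572.04 -63.03 131.87] [572.04 -62.92 131.91] [ 1.7999e+02 -1.0000e-02 -7.6070e+01]
w9 ybody y@56 -11.0 wid 10.1 corr -10.97
w9 ytip y@56 -10.9 wid 2.9 corr -10.87
w9 rtip y@56 -4.0 wid 2.6 corr -4.01
camrel -4.9 body-index -6.96
w16 ybody y@56 -4.18 wid 10.0 corr -4.2
w16 rtip y@56 -4.0 wid 2.6 corr -4.05
camrel -8.5 body-index -0.15
board shift y 7.0 x 0.0 0.9602409601211548
index shift y 0.0 0.9872857928276062
board 0.9755000286431388 shift y 6.712493 x 0.32702628
index 0.9152812963581686 shift y 0.05718299 x 0.6137187
rail 0.9959023474787058 shift y -0.008470564 x 0.103724204
board 0.9820366698895086 shift y 1.216035 x -0.12114002
index 0.9965651540124485 shift y -0.12093216 x 0.20728758
rail 0.9949293625769448 shift y 0.027138064 x -0.019272074
```

View pics/w16_z.png

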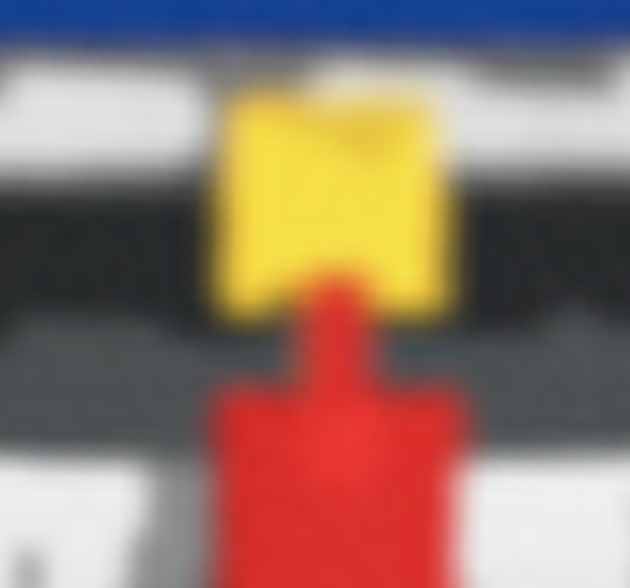

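```bash
python3 -m handwheel '[[[0,0,-0.02,0],[0,0,-0.03,0],[0,0,-0.02,0],[0,0,0,0],[0,0,0,0]]]'; python3 - <<'E'
from h import *
p,d=arm.camera("side"); cv2.imwrite("pics/sif.png",p); s=arm.read_state(); print(s["clock"],s["position"],s["contact_force"])
E
```

```text
clock: 28.25
position: [572.0, -62.6, 201.7]
tcp_rot: [-180.0, -0.0, -76.0]
contact_force: [-0.4, 0.5, -0.5]
gripper_width: 0.639
28.3 [571.44372699 -62.47558209 200.57502746] [ 0.41822326 -0.10130298 -0.20315077]
```

View pics/sif.png

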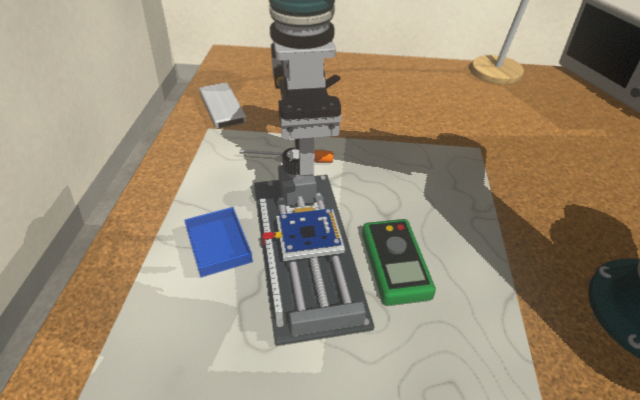

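The side view shows the pointer on the red index at about (270,236). The gripper is clear of the stage, and the tray, meter and screwdriver stand where they were. I'm handing it in.

```bash
python3 -c "
from workcell import arm
print(arm.sign_off())"
```

```text
the job is handed in; nothing more can be done
None
```

The carriage is set: I wound it back past the red index, brought it up with clockwise turns only, let go, and handed the job in at about 28 s of the 72 s allowed.

- **Winding back:** I turned the knob about 171° anticlockwise, with the gripper following the knob's off-centre circle. The carriage ended roughly 8–10 mm past the index on the knob side; that figure is inferred from the turns and rough camera views, as no close view was taken there.
- **Coming up:** I made three clockwise turns and released the knob after each to measure. The last two were about 42° and 8.6°. The carriage followed both, so the play is taken out.
- **Side load:** it stayed at about 3 N or less in every reading taken, against the 12.5 N limit.

**Last checks:** the final wrist view showed the red tip centred over the pointer. The measurements put the pointer 0.05–0.15 mm short of the index, with an uncertainty of about 0.1–0.2 mm.

**Disagreements:** camera-measured travel came out 0–0.2 mm below what the knob angle predicted, and I went by the camera. In the final view the red tip hides the pointer's own tip, so that reading comes from the pointer's wider body.

The gripper ended about 200 mm above the bench, touching nothing. The index, meter, screwdriver and tray looked unmoved.

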